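Unload the small veneer press with a cranked spatula

ROBOT

A 7-joint arm with a two-finger parallel gripper is mounted at the origin on a cart in front of the work surface, level with it; the furniture and walls round the work are solid. World frame = base frame: x ahead of the robot, y to its left, z up, the work surface at z = 0. Lengths are in m, angles in rad, forces in N, time in s.
With the tool pointing down it reaches from about 0.425 to 0.925 m from the base axis. Payload 6.8 kg.
Tool frame: the origin (TCP) lies midway between the tips of the shut fingers; the grasp point (between the pads) lies arm.tcp_to_grasp behind it (arm.tcp_to_grasp is the distance from the TCP to the grasp point, in m); z points along the fingers, y is the direction in which the jaws open and shut (so a half turn about z gives the same grasp; the last joint's range is limited). The gripper opens to 85 mm and grips with 20 to 120 N. Pads are 22 mm wide; open, the fingers measure 114 mm over their backs; the gripper's body (76 mm by 85 mm) begins 54 mm behind the grasp point. The pads swing forward as they close: fully open they stand 13 mm farther back than shut.
Start: joints at [1.136, 0.477, 0.022, 1.555, -0.011, 1.109, -0.083], TCP at [0.217, -0.639, 0.231] pointing down, gripper open.
Joint ranges: [-2.96, 2.96], [-0.34, 2.1], [-1.41, 1.46], [0.24, 2.44], [-1.37, 4.51], [0.17, 1.92], [-2.96, 2.96]. Speed limits (rad/s): [2.39, 2.39, 3.14, 3.14, 3.14, 3.14, 3.14].

INTERFACE

Orientations are given as a unit quaternion [w, x, y, z].
In Python, from station import arm, optics, workorder gives the robot as it stands. The module is installed in compiled form; this text tells all that it offers.
- The arm moves only by the tool step_arm, never from a script. Its argument "motion" is a list of rows, each a list of 3 entries, a list of its own where there are three numbers: the shift along the tool's x, y, z in cm, then the turn, a rotation vector about the tool's x, y, z in rad, then the closure, from 0 (fully open) to 1 (shut). A call has 1 to 12 rows; each row is the pose to reach, as a shift and turn from the pose measured when the call began, along the tool's axes at that moment; what a row does not reach only later rows make up. A row lasts 1/10 s, in which the tool goes at most 50 mm and 8.59 degrees, less where a joint would pass 70% of its speed; a pose out of reach is approached as far as the arm can. A call with a gripper value outside its range is refused whole. The fingers move at their own pace and stop on an object; "newtons" is the grip in N (left out, the last holds). Time passes only in rows, so rows that repeat a pose let the fingers close. It gives the time, the measured TCP pose, the force and the opening at its end, in the units of the state.
- arm.read_state(): the state, without advancing time (a new reading comes with each control period).
- optics.camera(name): name is "scene" or "top"; returns a dict with "img" (400x640x3 uint8, red, green, blue), "mtx" (3x3 intrinsics, pixels), "position" and "orientation" of the camera in the world. Camera axes: x right, y up, looking along -z (the intrinsics and any distortion apply to the point x, -y, -z); pixel columns grow to the right and rows downward; lengths in m; the calibration is good to about 2 mm. A picture is of the moment at which its call begins. There is no depth.
- workorder.sign_off(): hands the job in, once; it reports no verdict.
The state is a dict: "clock": time; "q": joint angles; "qd": joint speeds; "tau": joint torques, N m; "tcp_pos": TCP position; "orientation": TCP orientation; "force": force on the tool from outside, world axes, zero at the start; "wrist_torque": the same for the moment, N m; "gripper_width": finger opening in m.
Only numpy, scipy, OpenCV 4.12 (cv2) and the standard library are available. Lean on these libraries where they do the work, as an engineer would, in place of code of your own. Each camera call takes 0.05 s, during which the arm holds its last target.

TASK

Unload the veneer press: turn both wing screws loose, lay the cover board flat on the bench, then slide the spatula under each veneered panel in turn, lift it out and lay it flat on the battens of the airing rack, never touching the fresh panels with the fingers. When all are on the rack, lay the spatula down flat on its blade on the bench, put the cover back on the empty press and turn both wing screws tight again.

Things in the scene. Friction and masses are not known exactly. Their poses are not given: they have to be found in the camera images.
- press: Veneer press, fixed: bed 344 (x) x 116 (y) x 30 mm with pale lands 16 mm high on it, leaving three channels 60 mm wide, 16 mm deep, along its y axis, centred at x = -112, 0, +112 mm, open at both ends. A panel lies across a channel on the lands, at z = 46 mm. End strips 52 mm high carry the cover. Origin: centre of the underside, on the bench. Reach in from its -y side; 170 mm of bare bench on its +y side
- wing_1 (a joint): Captive quarter-turn wing screw at x = -56, y = 0 mm of the press. 0 = tight, wing along the press's x axis, over the cover; grows counterclockwise seen from above; at 1.57 rad (cover passes from about 1.4) it lies along the press's y axis, in line with the cover's slot; end stop 1.62. Stiff (0.05 N m), stays where left. Starts at 0 to 0.25
- wing_2 (a joint): The same wing screw at x = +56, y = 0 mm of the press
- wing_1_grip (a point): On the axis of wing screw 1 at the height to grip, 82 mm above the bench. The wing is a steel bar 44 mm long, 10 mm thick, 24 mm high (66.5 to 90.5 mm above the bench; the cover's top is at 64). At joint value q it points along the press's x axis turned counterclockwise by q
- wing_2_grip (a point): The same point of wing screw 2
- cover: Loose plywood cover board, 344 (x) x 112 (y) x 12 mm, 0.38 kg, with two slots (20 x 54 mm, long side along y) at x = -56 and +56 mm over the wing screws, and a grip block 40 (x) x 28 (y) x 32 mm on its middle. Origin: centre of the underside; starts 52 mm above the bench on the press and must rise 45 mm to clear the wings
- cover_grip (a point): Point in the cover's grip block to grip, 30 mm above the cover's underside; close across its 28 mm, along the cover's y axis
- panel_1: Veneered panel, 92 (x) x 110 (y) x 6 mm, 60 g: plywood, dark face, pale inlaid line. Origin: centre of the underside. One to three panels are present, each over its own channel: panel_1 at x = -112 mm of the press (nearest the robot)
- panel_2: The same, over the middle channel
- panel_3: The same, over the channel at x = +112 mm (farthest from the robot)
- rack: Airing rack, fixed: six pale battens along its y axis (each 12 wide, 124 long, tops 34 mm above the bench) on two bearers 16 mm high. They stand in pairs 36 mm either side of x = -112, 0 and +112 mm: three places for a panel, each with a gap 60 mm wide, 18 mm deep for the spatula, open at both ends. Origin: centre of the underside, on the bench. Its y axis points roughly away from the robot, x to the right; reach in from its -y side
- spatula: Steel spatula, cranked neck, wooden handle, 0.16 kg. Origin: middle of the blade's heel, underside; x points to the tip. Blade x = 0 to 115 mm, 46 wide, 2.5 thick; the neck rises behind the heel; handle parallel to the blade, x = -48 to -158 mm, 20 wide, 30 to 48 mm above the blade's underside. Lies stably on its blade (centre of mass near x = +16 mm)
- spatula_grip (a point): Point in the handle to grip, at x = -75, z = 39 mm of the spatula; close across the handle (20 mm), along the spatula's y axis

How it is judged:
By the outcome, as a careful person would: the job done as asked, in the order asked, and still so for the second after the job is handed in, with the robot touching nothing.
Of panel_1, panel_2, panel_3 only 1 to 3 are there at a start; the rules pass over those that are not, and their reading is None.
At some moment in a run one of spatula may be knocked a few centimetres aside while the robot is not near it.
It also fails if it takes over 210 s, if anything falls off the work surface, if the arm or the gripper's body presses on something with over 40 N, if the wrist force passes 120 N, or if a joint passes its speed limit or range.

## Working session

There is one attempt and no reset: what is moved stays moved. The work goes in short steps, Python scripts to look and compute and a tool call to move; the robot and the scene stay as the last step left them, time stands still between calls to the robot, and variables do not carry over. Pictures are saved under pics/ and viewed, and the job is handed in when it is done.

Besides the shell and the picture viewer there is one more tool, called after "Request:" as name(argument=value, ...) on one line, values as JSON. step_arm: Moves the arm, as the interface text tells. Its arguments: {"type":"object","properties":{"motion":{"type":"array","items":{"type":"array"}},"newtons":{"type":"number"}},"required":["motion"]}

```bash
ls; mkdir -p pics; python3 - <<'E'
from station import arm, optics
import cv2,numpy as np
print(arm.read_state(), arm.tcp_to_grasp)
for n in("scene","top"):
    c=optics.camera(n); cv2.imwrite(f"pics/{n}0.png",c["img"][:,:,::-1]); print(n,c["mtx"],c["position"],c["orientation"],[k for k in c])
E
```

```text
pics
{'clock': 0.0, 'q': array([ 1.13588013,  0.4778027 ,  0.02229654,  1.55646539, -0.01153297,
        1.10932176, -0.083145  ]), 'qd': array([ 3.05056041e-04, -1.24046556e-03, -9.69460073e-04, -7.72256441e-04,
       -3.03603199e-05,  2.00278385e-03,  9.21946595e-04]), 'tau': array([ 1.54082272e-04, -5.96450722e+01,  1.60795871e+00, -2.81197679e+01,
        1.24588565e-02,  9.44622239e-03,  2.44949200e-05]), 'tcp_pos': array([ 0.21651816, -0.6386878 ,  0.23031725]), 'orientation': array([-9.14385929e-04,  9.86678137e-01,  1.62681835e-01, -1.96615765e-04]), 'force': array([-0.45432909, -0.56925877, -0.50268157]), 'wrist_torque': array([-0.00313542,  0.02428006, -0.01128179]), 'gripper_width': 0.08548563051633716} 0.0187
scene [[396.76410194   0.         320.26823992]
 [  0.         396.76410194 193.10376047]
 [  0.           0.           1.        ]] [ 0.28122525 -0.53371962  0.70850154] [ 0.90029915  0.36091546 -0.08422676 -0.22827029] ['img', 'mtx', 'position', 'orientation']
top [[456.29098284   0.         318.43497411]
 [  0.         456.29098284 201.82379846]
 [  0.           0.           1.        ]] [ 0.3763986  -0.00333972  0.96463967] [-0.69528527 -0.06168474  0.07828866  0.71178948] ['img', 'mtx', 'position', 'orientation']
```

View pics/scene0.png

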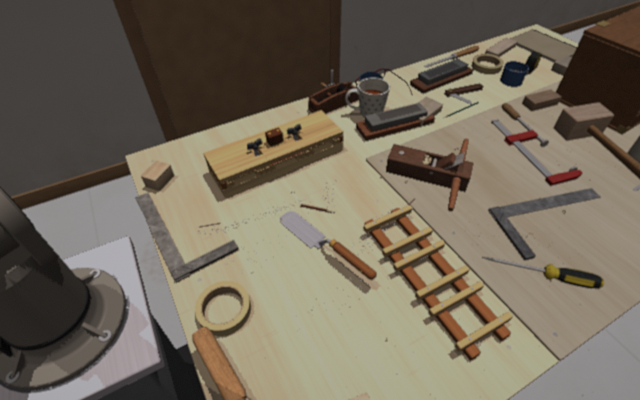

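View pics/top0.png

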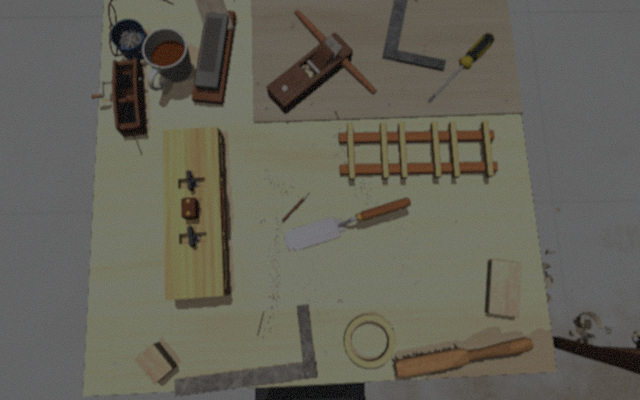

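```bash
cat > h.py <<'E'
import cv2,numpy as np,glob
from scipy.spatial.transform import Rotation as R
from station import arm, optics
def cam(n):
    c=optics.camera(n); q=c["orientation"]; c["R"]=R.from_quat([q[1],q[2],q[3],q[0]]).as_matrix(); return c
def ray(c,u,v):
    K=c["mtx"]; d=np.array([(u-K[0,2])/K[0,0],-(v-K[1,2])/K[1,1],-1.0]); return c["R"]@d
def px2w(c,u,v,z):
    d=ray(c,u,v); p=np.array(c["position"]); return p+d*(z-p[2])/d[2]
def proj(c,P):
    p=c["R"].T@(np.asarray(P,float)-c["position"]); K=c["mtx"]
    return np.array([K[0,0]*p[0]/-p[2]+K[0,2],K[1,1]*-p[1]/-p[2]+K[1,2]])
def crop(c,u0,v0,w,h,s,name):
    im=c["img"][v0:v0+h,u0:u0+w,::-1]; im=cv2.resize(im,None,fx=s,fy=s,interpolation=cv2.INTER_CUBIC)
    im=np.clip(im.astype(float)*1.4,0,255).astype(np.uint8)
    cv2.imwrite("pics/"+name,im)
def tool():
    s=arm.read_state(); q=s["orientation"]; return s,R.from_quat([q[1],q[2],q[3],q[0]])
def goto(pos=None,yaw=None,vert=True):
    """print row [shift cm],[rotvec] from current pose to TCP pos with tool pointing down and tool x at yaw (mod nothing)"""
    s,r=tool(); pos=s["tcp_pos"] if pos is None else np.asarray(pos,float)
    xa=r.as_matrix()[:,0]; cy=np.arctan2(xa[1],xa[0]); yaw=cy if yaw is None else yaw
    T=R.from_euler('z',yaw)*R.from_euler('x',np.pi)
    rv=(r.inv()*T).as_rotvec(); sh=r.inv().apply(pos-s["tcp_pos"])*100
    print("t",round(s["clock"],2),"tcp",s["tcp_pos"].round(4),"yaw",round(cy,3),"q7",s["q"][6].round(2),"w",round(s["gripper_width"],4),"F",s["force"].round(1))
    print("  shift",sh.round(2).tolist(),"rot",rv.round(3).tolist())
E
python3 - <<'E'
from h import *
c=cam("top"); crop(c,150,110,100,200,4,"t1.png".replace("t1","top_press")) if 0 else None
crop(c,150,115,100,195,3,"tp.png"); crop(c,270,110,240,150,3,"tr.png")
c=cam("scene"); crop(c,190,100,170,100,4,"sp.png"); crop(c,270,190,250,170,3,"sr.png")
goto()
E
```

```text
t 0.2 tcp [ 0.2165 -0.639   0.2307] yaw 0.327 q7 -0.08 w 0.0853 F [-0.8  0.5  0.6]
  shift [0.0, 0.0, 0.0] rot [-0.001, 0.0, -0.0]
```

View pics/tp.png

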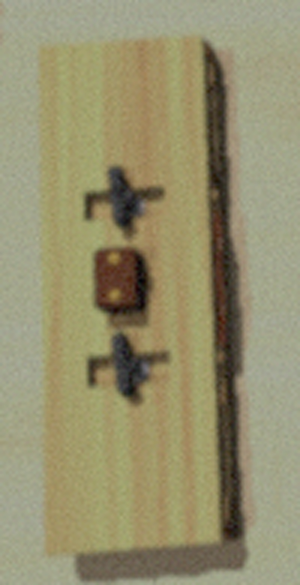

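View pics/tr.png

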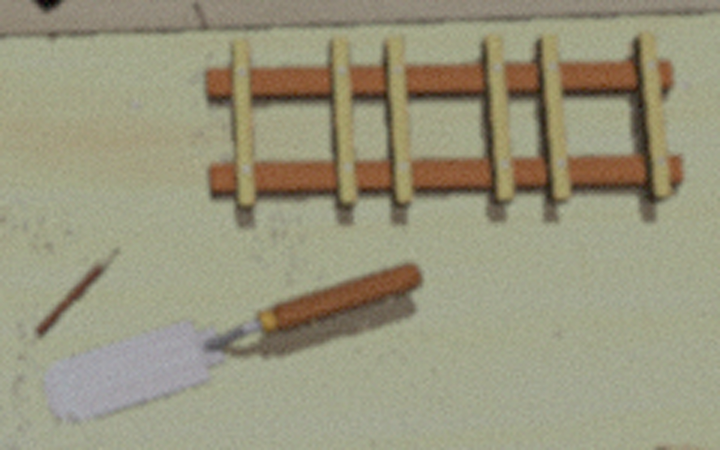

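View pics/sp.png

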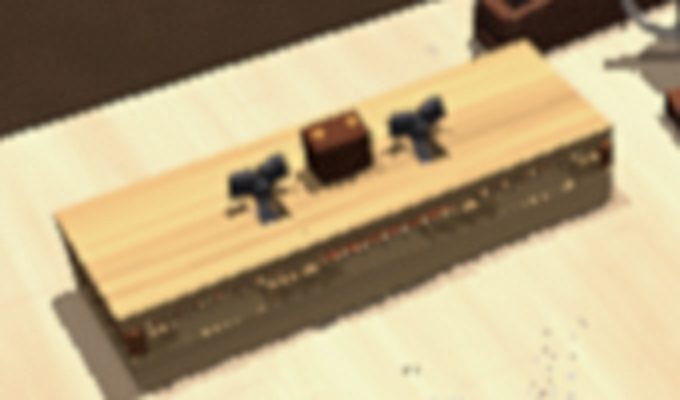

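View pics/sr.png

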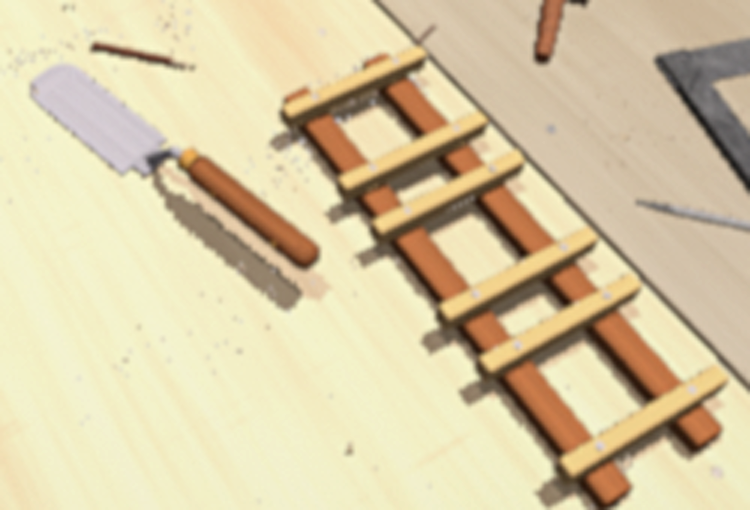

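```bash
cat >> h.py <<'E'
def fit2(obj,w):
    obj=np.asarray(obj,float);w=np.asarray(w,float)[:,:2]
    a=obj-obj.mean(0);b=w-w.mean(0)
    th=np.arctan2((a[:,0]*b[:,1]-a[:,1]*b[:,0]).sum(),(a*b).sum())
    M=np.array([[np.cos(th),-np.sin(th)],[np.sin(th),np.cos(th)]])
    t=w.mean(0)-M@obj.mean(0); res=w-(obj@M.T+t)
    return t,th,res
E
cat > m1.py <<'E'
from h import *
ct=cam("top");cs=cam("scene")
def P(c,pts,u0,v0,s,z): return [px2w(c,u0+(u+.5)/s-.5,v0+(v+.5)/s-.5,z) for u,v in pts]
# cover corners: obj (x,y): image up=+x, left=+y
obj=[(.172,.056),(.172,-.056),(-.172,-.056),(-.172,.056)]
w=P(ct,[(40,45),(200,38),(222,542),(45,555)],150,115,3,.064); t,th,r=fit2(obj,w); print("cover top",t,th,(r*1000).round(1).tolist())
w=P(cs,[(525,42),(612,130),(122,318),(57,217)],190,100,4,.064); t,th,r=fit2(obj,w); print("cover scene",t,th,(r*1000).round(1).tolist())
xs=[-.148,-.076,-.036,.036,.076,.148]
obj=[(x,.062) for x in xs]+[(x,-.062) for x in xs]
tp=[(240,42),(340,40),(395,40),(492,37),(547,37),(645,34),(245,203),(345,201),(402,200),(504,199),(560,198),(662,196)]
w=P(ct,tp,270,110,3,.034); t,th,r=fit2(obj,w); print("rack top",t,th,(r*1000).round(1).tolist())
sp=[(418,57),(480,122),(518,160),(590,240),(633,287),(720,377),(290,112),(345,182),(380,225),(448,308),(488,357),(568,460)]
w=P(cs,sp,270,190,3,.034); t,th,r=fit2(obj,w); print("rack scene",t,th,(r*1000).round(1).tolist())
E
python3 m1.py
```

```text
cover top [0.54609956 0.22592728] 0.05322633831047466 [[1.0, -0.9], [-1.8, 1.4], [0.1, -0.6], [0.8, 0.1]]
cover scene [0.54602057 0.22390012] 0.05262122284388584 [[-0.1, 1.7], [-3.1, -1.6], [2.2, 2.8], [1.1, -2.9]]
rack top [ 0.67392013 -0.24623861] -1.5740965646523803 [[-2.7, -1.1], [-2.2, -1.3], [-2.7, -1.2], [-1.4, 0.3], [-2.0, 0.2], [-0.7, 0.5], [1.9, -0.3], [2.1, 1.1], [2.2, 0.8], [1.7, 0.5], [1.8, 0.6], [2.0, -0.1]]
rack scene [ 0.67279476 -0.24908244] -1.5734093848547044 [[-7.5, -2.9], [-6.1, -2.0], [-4.3, -1.1], [-5.3, -2.2], [-5.5, -1.7], [-3.3, -0.3], [3.9, -1.5], [3.9, 0.8], [4.7, 0.9], [6.2, 2.2], [6.9, 3.9], [6.3, 3.9]]
```

```bash
python3 - <<'E'
from h import *
c=cam("top"); crop(c,172,162,40,90,8,"w1.png")
c2=cam("scene"); crop(c2,240,115,70,45,10,"w2.png")
from math import *
th=.053;o=np.array([.546,.2252])
for nm,x in(("w1",-.056),("w2",.056)):
    for q in (0,.25):
        for s in(-.022,0,.022):
            p=[o[0]+x*cos(th)+s*cos(th+q),o[1]+x*sin(th)+s*sin(th+q),.0905]
            a=proj(c,p);b=proj(c2,p);print(nm,q,s,((a-[172,162])*8+3.5).round(),((b-[240,115])*10+4.5).round())
E
```

```text
w1 0 -0.022 [146. 688.] [ 57. 296.]
w1 0 0 [144. 597.] [139. 265.]
w1 0 0.022 [141. 506.] [220. 236.]
w1 0.25 -0.022 [169. 684.] [ 68. 307.]
w1 0.25 0 [144. 597.] [139. 265.]
w1 0.25 0.022 [119. 510.] [208. 225.]
w2 0 -0.022 [135. 231.] [463. 146.]
w2 0 0 [133. 143.] [539. 118.]
w2 0 0.022 [131.  57.] [614.  90.]
w2 0.25 -0.022 [157. 226.] [475. 156.]
w2 0.25 0 [133. 143.] [539. 118.]
w2 0.25 0.022 [109.  61.] [601.  80.]
```

View pics/w1.png

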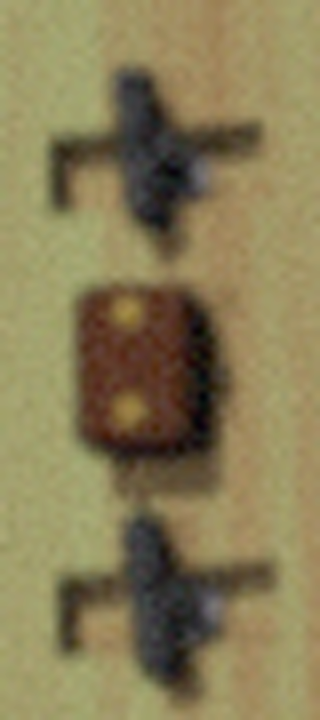

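View pics/w2.png

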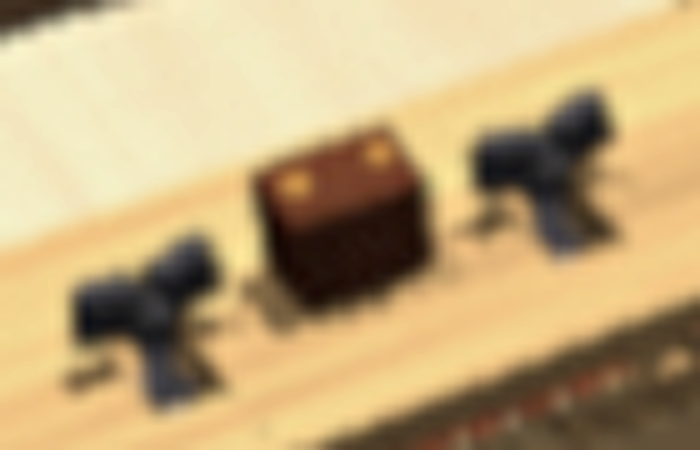

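```bash
python3 - <<'E'
from h import *
goto([.6,-.15,.25],.19)
E
```

```text
t 0.4 tcp [ 0.2167 -0.6392  0.2312] yaw 0.327 q7 -0.08 w 0.0856 F [ 0.2  0.2 -0.8]
  shift [52.01, -34.03, -1.88] rot [-0.0, -0.0, 0.137]
```

Request:
step_arm(motion=[[[52,-34,-1.9],[0,0,0.137],0.5],[[52,-34,-1.9],[0,0,0.137],0.5],[[52,-34,-1.9],[0,0,0.137],0.5],[[52,-34,-1.9],[0,0,0.137],0.5],[[52,-34,-1.9],[0,0,0.137],0.5],[[52,-34,-1.9],[0,0,0.137],0.5],[[52,-34,-1.9],[0,0,0.137],0.5],[[52,-34,-1.9],[0,0,0.137],0.5],[[52,-34,-1.9],[0,0,0.137],0.5],[[52,-34,-1.9],[0,0,0.137],0.5],[[52,-34,-1.9],[0,0,0.137],0.5],[[52,-34,-1.9],[0,0,0.137],0.5]], newtons=60)

```text
clock: 1.6
tcp_pos: [0.5877, -0.1657, 0.2499]
orientation: [0.0, 0.996, 0.095, 0.0]
force: [1.2, -1.9, -0.0]
gripper_width: 0.0428
```

```bash
python3 - <<'E'
from h import *
goto([.490,.222,.16],.19); print(arm.read_state()["q"].round(2))
E
```

```text
t 1.6 tcp [ 0.5877 -0.1657  0.2499] yaw 0.189 q7 -1.27 w 0.0428 F [ 1.2 -1.9 -0. ]
  shift [-2.3, -39.91, 8.99] rot [0.0, -0.0, -0.001]
[ 0.31  0.36 -0.18  1.69  0.07  1.1  -1.27]
```

Request:
step_arm(motion=[[[-2.3,-39.9,9],[0,0,0],0.5],[[-2.3,-39.9,9],[0,0,0],0.5],[[-2.3,-39.9,9],[0,0,0],0.5],[[-2.3,-39.9,9],[0,0,0],0.5],[[-2.3,-39.9,9],[0,0,0],0.5],[[-2.3,-39.9,9],[0,0,0],0.5],[[-2.3,-39.9,9],[0,0,0],0.5],[[-2.3,-39.9,9],[0,0,0],0.5],[[-2.3,-39.9,9],[0,0,0],0.5],[[-2.3,-39.9,9],[0,0,0],0.5],[[-2.3,-39.9,9],[0,0,0],0.5],[[-2.3,-39.9,9],[0,0,0],0.5]])

```text
clock: 2.8
tcp_pos: [0.4911, 0.2196, 0.1601]
orientation: [0.001, 0.996, 0.093, 0.001]
force: [-0.1, -0.8, -0.3]
gripper_width: 0.0428
```

```bash
python3 - <<'E'
from h import *
goto([.490,.222,.069],.19); print(arm.read_state()["q"].round(2))
c=cam("top"); crop(c,130,110,160,200,3,"a1.png")
E
```

```text
t 2.8 tcp [0.4911 0.2196 0.1601] yaw 0.186 q7 -2.07 w 0.0428 F [-0.1 -0.8 -0.3]
  shift [-0.07, -0.27, 9.11] rot [0.001, -0.001, -0.004]
[-0.25  0.36 -0.35  1.93  0.16  0.87 -2.07]
```

View pics/a1.png

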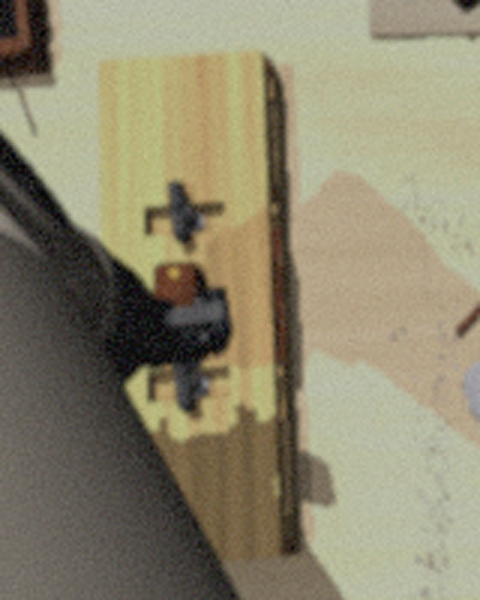

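Request:
step_arm(motion=[[[-0.1,-0.25,4],[0,0,0],0.5],[[-0.1,-0.25,7],[0,0,0],0.5],[[-0.1,-0.25,8.2],[0,0,0],0.5],[[-0.1,-0.25,8.6],[0,0,0],0.5],[[-0.1,-0.25,9.0],[0,0,0],0.5],[[-0.1,-0.25,9.1],[0,0,0],0.5],[[-0.1,-0.25,9.1],[0,0,0],0.5]])

```text
clock: 3.55
tcp_pos: [0.4904, 0.2222, 0.0701]
orientation: [0.0, 0.996, 0.093, 0.001]
force: [-0.5, 0.5, -0.8]
gripper_width: 0.0429
```

Request:
step_arm(motion=[[[0,0,0],[0,0,0],0.7],[[0,0,0],[0,0,0],0.8],[[0,0,0],[0,0,0],1],[[0,0,0],[0,0,0],1],[[0,0,0],[0,0,0],1],[[0,0,0],[0,0,0],1],[[0,0,0],[0,0,0],1],[[0,0,0],[0,0,0],1]])

```text
clock: 4.35
tcp_pos: [0.4907, 0.2226, 0.0708]
orientation: [-0.0, 0.996, 0.093, 0.002]
force: [-0.8, 0.1, 6.8]
gripper_width: 0.0087
```

Request:
step_arm(motion=[[[0,0,0],[0,0,-0.12],1],[[0,0,0],[0,0,-0.24],1],[[0,0,0],[0,0,-0.36],1],[[0,0,0],[0,0,-0.48],1],[[0,0,0],[0,0,-0.6],1],[[0,0,0],[0,0,-0.72],1],[[0,0,0],[0,0,-0.84],1],[[0,0,0],[0,0,-0.96],1],[[0,0,0],[0,0,-1.08],1],[[0,0,0],[0,0,-1.2],1],[[0,0,0],[0,0,-1.32],1],[[0,0,0],[0,0,-1.43],1]])

```text
clock: 5.55
tcp_pos: [0.4905, 0.2229, 0.0708]
orientation: [0.001, 0.689, 0.725, 0.001]
force: [-1.1, 0.8, 1.4]
gripper_width: 0.0089
```

```bash
python3 - <<'E'
from h import *
goto([.490,.222,.07],.053+1.575); print(arm.read_state()["wrist_torque"])
E
```

```text
t 5.55 tcp [0.4905 0.2229 0.0708] yaw 1.621 q7 -0.92 w 0.0089 F [-1.1  0.8  1.4]
  shift [-0.08, -0.05, 0.08] rot [0.003, -0.001, -0.007]
[ 0.1285161   0.37781059 -0.10214817]
```

Request:
step_arm(motion=[[[0,0,0],[0,0,-0.01],1],[[0,0,0],[0,0,-0.01],0.75],[[0,0,0],[0,0,-0.01],0.7],[[0,0,0],[0,0,-0.01],0.7],[[0,0,-3],[0,0,0],0.7],[[0,0,-6],[0,0,0],0.7],[[0,0,-8],[0,0,0],0.7],[[0,0,-8],[0,0,0],0.7]])

```text
clock: 6.35
tcp_pos: [0.4918, 0.2239, 0.1536]
orientation: [0.002, 0.69, 0.724, 0.004]
force: [0.4, -0.1, -0.5]
gripper_width: 0.0252
```

```bash
python3 - <<'E'
from h import *
goto([.6019,.228,.155],.053+.16)
E
```

```text
t 6.35 tcp [0.4918 0.2239 0.1536] yaw 1.62 q7 -0.83 w 0.0252 F [ 0.4 -0.1 -0.5]
  shift [-0.13, 11.02, -0.05] rot [0.005, -0.008, 1.407]
```

Request:
step_arm(motion=[[[-0.1,5,0],[0,0,0.14],0.5],[[-0.1,8,0],[0,0,0.28],0.5],[[-0.1,11,0],[0,0,0.42],0.5],[[-0.1,11,0],[0,0,0.56],0.5],[[-0.1,11,0],[0,0,0.7],0.5],[[-0.1,11,0],[0,0,0.84],0.5],[[-0.1,11,0],[0,0,0.98],0.5],[[-0.1,11,0],[0,0,1.12],0.5],[[-0.1,11,0],[0,0,1.26],0.5],[[-0.1,11,0],[0,0,1.4],0.5],[[-0.1,11,0],[0.005,-0.008,1.407],0.5],[[-0.1,11,0],[0.005,-0.008,1.407],0.5]])

```text
clock: 7.55
tcp_pos: [0.6015, 0.2283, 0.1537]
orientation: [0.001, 0.994, 0.108, -0.001]
force: [1.2, -0.1, 0.4]
gripper_width: 0.0427
```

```bash
python3 - <<'E'
from h import *
goto([.602,.228,.0695],.053+.16)
E
```

```text
t 7.55 tcp [0.6015 0.2283 0.1537] yaw 0.216 q7 -2.0 w 0.0427 F [ 1.2 -0.1  0.4]
  shift [0.06, 0.03, 8.42] rot [0.001, 0.001, 0.003]
```

Request:
step_arm(motion=[[[0,0,4],[0,0,0],0.5],[[0,0,7],[0,0,0],0.5],[[0,0,8],[0,0,0],0.5],[[0,0,8.4],[0,0,0],0.5],[[0,0,8.4],[0,0,0],0.7],[[0,0,8.4],[0,0,0],1],[[0,0,8.4],[0,0,0],1],[[0,0,8.4],[0,0,0],1],[[0,0,8.4],[0,0,0],1],[[0,0,8.4],[0,0,0],1]])

```text
clock: 8.55
tcp_pos: [0.6025, 0.2285, 0.0714]
orientation: [0.0, 0.994, 0.108, 0.001]
force: [0.0, -1.5, 6.9]
gripper_width: 0.0087
```

```bash
python3 - <<'E'
from h import *
goto([.602,.228,.07],.053+1.58)
E
```

```text
t 8.55 tcp [0.6025 0.2285 0.0714] yaw 0.216 q7 -2.04 w 0.0087 F [ 0.  -1.5  6.9]
  shift [-0.06, 0.04, 0.14] rot [0.002, -0.001, -1.417]
```

Request:
step_arm(motion=[[[0,0,0],[0,0,-0.12],1],[[0,0,0],[0,0,-0.24],1],[[0,0,0],[0,0,-0.36],1],[[0,0,0],[0,0,-0.48],1],[[0,0,0],[0,0,-0.6],1],[[0,0,0],[0,0,-0.72],1],[[0,0,0],[0,0,-0.84],1],[[0,0,0],[0,0,-0.96],1],[[0,0,0],[0,0,-1.08],1],[[0,0,0],[0,0,-1.2],1],[[0,0,0],[0,0,-1.32],1],[[0,0,0],[0,0,-1.415],1]])

```text
clock: 9.75
tcp_pos: [0.6023, 0.2286, 0.0715]
orientation: [0.001, 0.684, 0.73, 0.0]
force: [-1.1, 0.7, -1.9]
gripper_width: 0.0088
```

Request:
step_arm(motion=[[[0,0,0],[0,0,0],1],[[0,0,0],[0,0,0],0.75],[[0,0,0],[0,0,0],0.7],[[0,0,0],[0,0,0],0.7],[[0,0,-3],[0,0,0],0.7],[[0,0,-6],[0,0,0],0.7],[[0,0,-8],[0,0,0],0.7],[[0,0,-8],[0,0,0],0.7]])

```text
clock: 10.55
tcp_pos: [0.6039, 0.23, 0.1551]
orientation: [0.002, 0.684, 0.729, 0.003]
force: [-0.2, 0.2, 0.4]
gripper_width: 0.0254
```

```bash
python3 - <<'E'
from h import *
goto([.546,.2252,.155],.053)
c=cam("scene"); crop(c,190,80,170,120,4,"a2.png")
E
```

```text
t 10.55 tcp [0.6039 0.23   0.1551] yaw 1.635 q7 -0.76 w 0.0254 F [-0.2  0.2  0.4]
  shift [-0.11, -5.81, -0.03] rot [0.004, -0.007, 1.582]
```

View pics/a2.png

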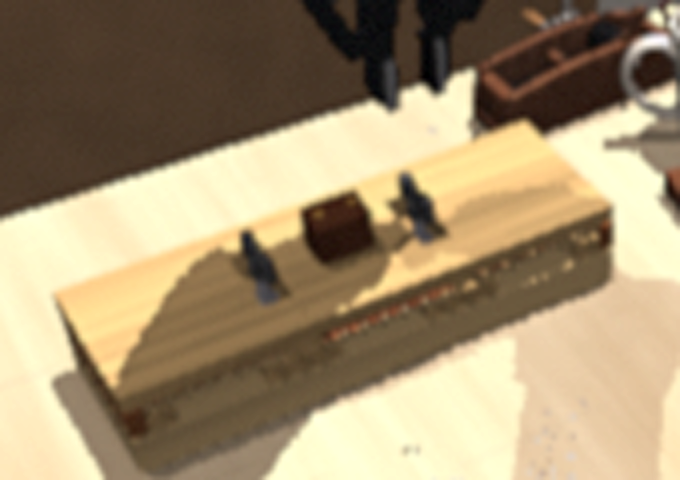

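Request:
step_arm(motion=[[[-0.1,-3,0],[0,0,0.14],0.3],[[-0.1,-5.8,0],[0,0,0.28],0.3],[[-0.1,-5.8,0],[0,0,0.42],0.3],[[-0.1,-5.8,0],[0,0,0.56],0.3],[[-0.1,-5.8,0],[0,0,0.7],0.3],[[-0.1,-5.8,0],[0,0,0.84],0.3],[[-0.1,-5.8,0],[0,0,0.98],0.3],[[-0.1,-5.8,0],[0,0,1.12],0.3],[[-0.1,-5.8,0],[0,0,1.26],0.3],[[-0.1,-5.8,0],[0,0,1.4],0.3],[[-0.1,-5.8,0],[0,0,1.54],0.3],[[-0.1,-5.8,0],[0.004,-0.007,1.582],0.3]])

```text
clock: 11.8
tcp_pos: [0.5444, 0.2239, 0.1516]
orientation: [0.001, 1.0, 0.024, -0.002]
force: [-0.8, 0.3, 0.3]
gripper_width: 0.0598
```

```bash
python3 - <<'E'
from h import *
goto([.546,.2252,.069],.053)
E
```

```text
t 11.8 tcp [0.5444 0.2239 0.1516] yaw 0.048 q7 -2.21 w 0.0598 F [-0.8  0.3  0.3]
  shift [0.21, -0.14, 8.26] rot [0.003, 0.004, -0.005]
```

Request:
step_arm(motion=[[[0.2,-0.1,4],[0.003,0.004,-0.005],0.3],[[0.2,-0.1,7],[0.003,0.004,-0.005],0.3],[[0.2,-0.1,8],[0.003,0.004,-0.005],0.3],[[0.2,-0.1,8.2],[0.003,0.004,-0.005],0.4],[[0.2,-0.1,8.2],[0.003,0.004,-0.005],0.6],[[0.2,-0.1,8.2],[0.003,0.004,-0.005],1],[[0.2,-0.1,8.2],[0.003,0.004,-0.005],1],[[0.2,-0.1,8.2],[0.003,0.004,-0.005],1],[[0.2,-0.1,8.2],[0.003,0.004,-0.005],1],[[0.2,-0.1,8.2],[0.003,0.004,-0.005],1]], newtons=80)

```text
clock: 12.8
tcp_pos: [0.5469, 0.2254, 0.0712]
orientation: [-0.001, 1.0, 0.026, 0.001]
force: [-1.6, -0.7, 6.5]
gripper_width: 0.0263
```

Request:
step_arm(motion=[[[0,0,-1],[0,0,0],1],[[0,0,-2],[0,0,0],1],[[0,0,-3],[0,0,0],1],[[0,0,-4],[0,0,0],1],[[0,0,-5],[0,0,0],1],[[0,0,-6],[0,0,0],1],[[0,0,-6.5],[0,0,0],1],[[0,0,-6.5],[0,0,0],1]])

```text
clock: 13.6
tcp_pos: [0.5472, 0.2256, 0.1372]
orientation: [-0.001, 1.0, 0.026, 0.002]
force: [-0.4, 1.1, -4.8]
gripper_width: 0.0265
```

```bash
python3 - <<'E'
from h import *
th=.053; goto([.546-.148*np.sin(th)-0.005,.2252+.148*np.cos(th),.155],th)
c=cam("scene"); crop(c,190,60,170,140,4,"a3.png")
c=cam("top"); crop(c,90,90,200,220,3,"a4.png")
E
```

```text
t 13.6 tcp [0.5472 0.2256 0.1372] yaw 0.053 q7 -2.21 w 0.0265 F [-0.4  1.1 -4.8]
  shift [-0.62, -14.8, -1.76] rot [-0.002, -0.004, -0.0]
```

View pics/a3.png

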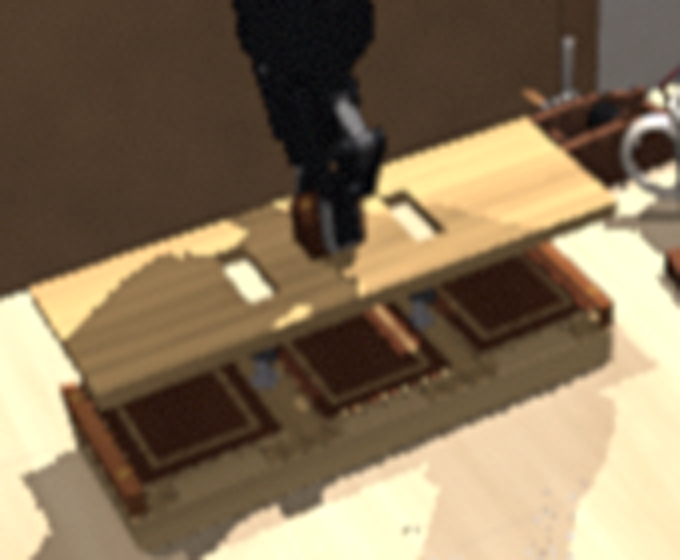

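View pics/a4.png

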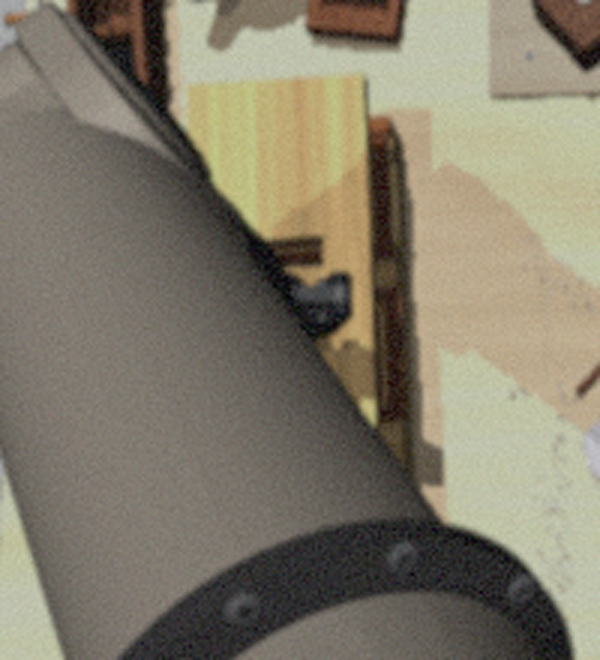

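```bash
python3 - <<'E'
from h import *
c=cam("top")
for p in((117,133),(146,128),(140,153),(97,140),(90,300),(135,340),(178,360),(160,340)): print(p,px2w(c,*p,0).round(3))
th=.053
for o in([.53,.365],[.525,.365]):
  for x in(-.172,.172):
    for y in(-.056,.056): print(o,[round(o[0]+x*np.cos(th)-y*np.sin(th),3),round(o[1]+x*np.sin(th)+y*np.cos(th),3)])
E
```

```text
(117, 133) [0.734 0.411 0.   ]
(146, 128) [0.745 0.348 0.   ]
(140, 153) [0.687 0.359 0.   ]
(97, 140) [ 0.719  0.454 -0.   ]
(90, 300) [0.375 0.444 0.   ]
(135, 340) [0.294 0.349 0.   ]
(178, 360) [ 0.253  0.261 -0.   ]
(160, 340) [0.292 0.299 0.   ]
[0.53, 0.365] [np.float64(0.361), np.float64(0.3)]
[0.53, 0.365] [np.float64(0.355), np.float64(0.412)]
[0.53, 0.365] [np.float64(0.705), np.float64(0.318)]
[0.53, 0.365] [np.float64(0.699), np.float64(0.43)]
[0.525, 0.365] [np.float64(0.356), np.float64(0.3)]
[0.525, 0.365] [np.float64(0.35), np.float64(0.412)]
[0.525, 0.365] [np.float64(0.7), np.float64(0.318)]
[0.525, 0.365] [np.float64(0.694), np.float64(0.43)]
```

```bash
python3 - <<'E'
from h import *
goto([.522,.362,.137],.053)
E
```

```text
t 13.75 tcp [0.5464 0.2251 0.1357] yaw 0.053 q7 -2.21 w 0.0263 F [-0.2  0.9 -4.5]
  shift [-1.71, -13.8, -0.12] rot [-0.001, -0.001, -0.0]
```

Request:
step_arm(motion=[[[-0.3,-2,-0.5],[0,0,0],1],[[-0.6,-5,-0.5],[0,0,0],1],[[-1,-8,-0.5],[0,0,0],1],[[-1.5,-11,-0.5],[0,0,0],1],[[-1.7,-13,-0.2],[0,0,0],1],[[-1.7,-13.8,-0.1],[0,0,0],1],[[-1.7,-13.8,0],[0,0,0],1],[[-1.7,-13.8,3],[0,0,0],1],[[-1.7,-13.8,6],[0,0,0],1],[[-1.7,-13.8,9],[0,0,0],1],[[-1.7,-13.8,10.3],[0,0,0],1],[[-1.7,-13.8,10.6],[0,0,0],1]])

```text
clock: 14.95
tcp_pos: [0.522, 0.3596, 0.028]
orientation: [0.001, 1.0, 0.026, -0.001]
force: [0.3, -0.4, -3.0]
gripper_width: 0.0268
```

```bash
python3 - <<'E'
from h import *
goto([.522,.362,.02],.053)
E
```

```text
t 14.95 tcp [0.522  0.3596 0.028 ] yaw 0.051 q7 -2.49 w 0.0268 F [ 0.3 -0.4 -3. ]
  shift [0.02, -0.24, 0.8] rot [0.002, 0.001, -0.002]
```

Request:
step_arm(motion=[[[0,-0.2,0.4],[0,0,0],1],[[0,-0.2,0.6],[0,0,0],1],[[0,-0.2,0.75],[0,0,0],1],[[0,-0.2,0.8],[0,0,0],1],[[0,-0.2,0.8],[0,0,0],1]])

```text
clock: 15.45
tcp_pos: [0.5221, 0.3618, 0.0205]
orientation: [0.001, 1.0, 0.026, -0.0]
force: [-0.2, 0.5, -3.8]
gripper_width: 0.0265
```

Request:
step_arm(motion=[[[0,0,0.1],[0,0,0],1],[[0,0,0.2],[0,0,0],1],[[0,0,0.2],[0,0,0],1]])

```text
clock: 15.75
tcp_pos: [0.5224, 0.362, 0.0193]
orientation: [0.001, 1.0, 0.026, -0.0]
force: [-1.7, -2.5, 3.0]
gripper_width: 0.0265
```

Touching down. Release and rise.

Request:
step_arm(motion=[[[0,0,0],[0,0,0],0.6],[[0,0,0],[0,0,0],0.35],[[0,0,0],[0,0,0],0.35],[[0,0,-2],[0,0,0],0.35],[[0,0,-5],[0,0,0],0.35],[[0,0,-10],[0,0,0],0.35],[[0,0,-15],[0,0,0],0.35],[[0,5,-20],[0,0,0],0.35],[[0,10,-22],[0,0,0],0.35],[[0,15,-22],[0,0,0],0.35],[[0,20,-22],[0,0,0],0.35],[[0,25,-22],[0,0,0],0.35]])

```text
clock: 16.95
tcp_pos: [0.5343, 0.1322, 0.2402]
orientation: [0.001, 1.0, 0.026, 0.001]
force: [0.8, -0.4, -0.3]
gripper_width: 0.0555
```

```bash
python3 - <<'E'
from h import *
goto([.45,-.25,.25],.053)
E
```

```text
t 16.95 tcp [0.5343 0.1322 0.2402] yaw 0.052 q7 -1.99 w 0.0555 F [ 0.8 -0.4 -0.3]
  shift [-10.38, 37.73, -0.95] rot [0.001, -0.002, -0.001]
```

Request:
step_arm(motion=[[[-4,15,-1],[0,0,-0.1],0.35],[[-8,30,-1],[0,0,-0.2],0.35],[[-10,38,-1],[0,0,-0.3],0.35],[[-10,45,-1],[0,0,-0.3],0.35],[[-10,45,-1],[0,0,-0.3],0.35],[[-10,45,-1],[0,0,-0.3],0.35],[[-10,45,-1],[0,0,-0.3],0.35],[[-10,45,-1],[0,0,-0.3],0.35],[[-10,45,-1],[0,0,-0.3],0.35],[[-10,45,-1],[0,0,-0.3],0.35]])

```text
clock: 17.95
tcp_pos: [0.4551, -0.3289, 0.2507]
orientation: [0.002, 0.985, 0.171, 0.0]
force: [-1.0, 0.2, -1.3]
gripper_width: 0.0557
```

```bash
python3 - <<'E'
from h import *
goto()
c=cam("top"); cv2.imwrite("pics/b0.png",c["img"][:,:,::-1]); crop(c,100,110,150,200,3,"b1.png"); crop(c,270,170,160,110,5,"b2.png")
c=cam("scene"); crop(c,190,60,230,230,3,"b3.png")
E
```

```text
t 17.95 tcp [ 0.4551 -0.3289  0.2507] yaw 0.343 q7 -0.76 w 0.0557 F [-1.   0.2 -1.3]
  shift [0.0, 0.0, 0.0] rot [0.004, 0.0, 0.0]
```

View pics/b1.png

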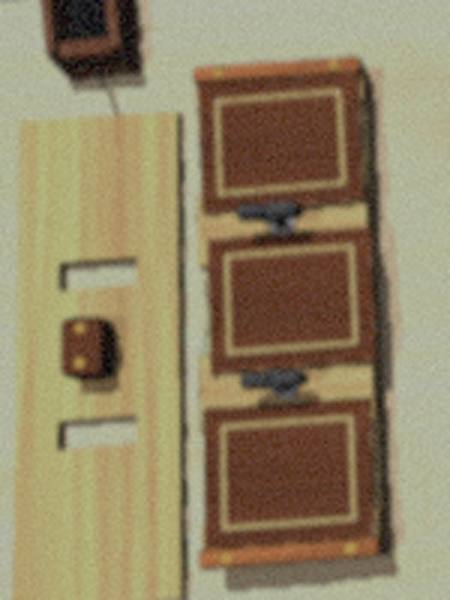

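View pics/b2.png

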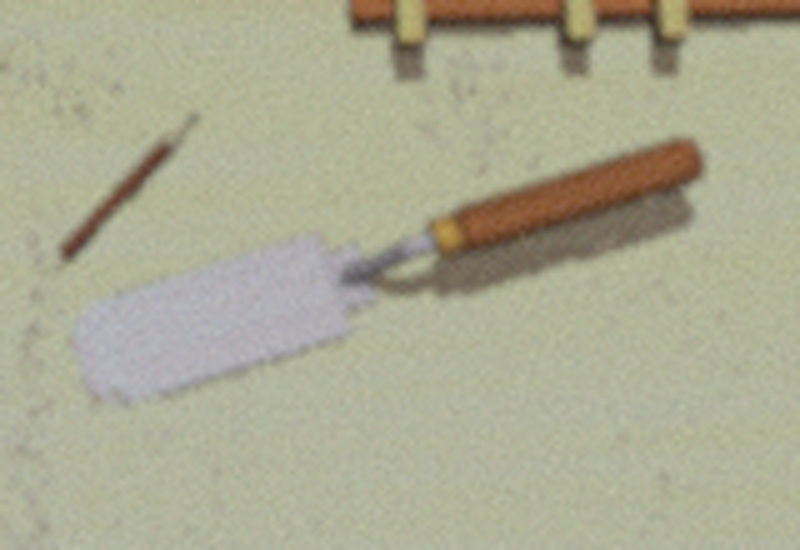

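View pics/b3.png

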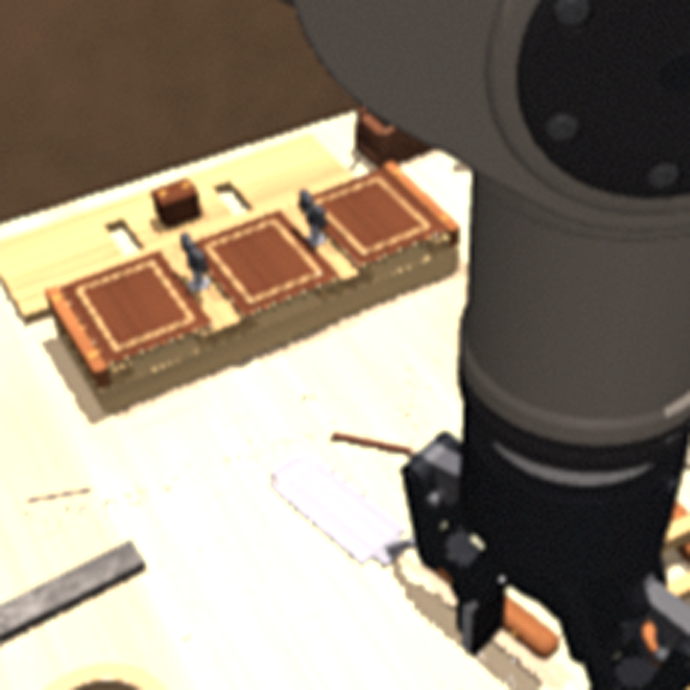

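```bash
python3 - <<'E'
from h import *
c=cam("top")
def P(pts,u0,v0,s,z): return [px2w(c,u0+(u+.5)/s-.5,v0+(v+.5)/s-.5,z) for u,v in pts]
obj=[(.046,.055),(.046,-.055),(-.046,-.055),(-.046,.055)]
th=.053;Rm=np.array([[np.cos(th),-np.sin(th)],[np.sin(th),np.cos(th)]])
for n,pts in((3,[(202,80),(358,72),(367,198),(207,210)]),(2,[(210,242),(368,232),(374,360),(214,375)]),(1,[(206,410),(372,400),(379,535),(208,547)])):
    w=P(pts,100,110,3,.052);t,a,r=fit2(obj,w); print(n,t.round(4),a.round(3),(r*1000).round(1).tolist(),"press frame",((t-[.546,.2252])@Rm).round(4))
w=P([(440,236),(690,158)],270,170,5,.048); d=w[1]-w[0]; print("handle",[x.round(4) for x in w],"yaw spat x",np.arctan2(-d[1],-d[0]),np.linalg.norm(d))
w=P([(320,235),(348,330),(130,402),(85,305),(350,280)],270,170,5,.0025); print([x.round(4) for x in w])
E
```

```text
3 [0.6615 0.2275] 0.061 [[1.5, -0.1], [-1.2, 1.9], [-0.3, -0.3], [0.1, -1.5]] press frame [ 0.1154 -0.0038]
2 [0.5475 0.2189] 0.061 [[-0.2, -1.5], [-2.1, 1.6], [1.7, 1.8], [0.7, -2.0]] press frame [ 0.0012 -0.0063]
1 [0.4333 0.216 ] 0.048 [[-0.9, 0.2], [-2.2, 0.7], [1.3, -0.8], [1.8, -0.1]] press frame [-0.113  -0.0032]
handle [array([ 0.5275, -0.1064,  0.048 ]), array([ 0.5577, -0.211 ,  0.048 ])] yaw spat x 1.8525463997569156 0.10880228235934104
[array([ 0.5365, -0.0602,  0.0025]), array([ 0.4954, -0.0707,  0.0025]), array([0.4671, 0.0222, 0.0025]), array([0.5087, 0.0406, 0.0025]), array([ 0.5168, -0.0723,  0.0025])]
```

```bash
python3 - <<'E'
from h import *
goto([.535,-.133,.12],1.855)
E
```

```text
t 18.1 tcp [ 0.4574 -0.3224  0.2504] yaw 0.35 q7 -0.77 w 0.0558 F [-0.4  0.5  0.1]
  shift [13.76, -15.15, 13.05] rot [0.002, -0.0, -1.505]
```

Request:
step_arm(motion=[[[13.8,-15.1,6],[0,0,-0.15],0.4],[[13.8,-15.1,13],[0,0,-0.3],0.4],[[13.8,-15.1,13],[0,0,-0.45],0.4],[[13.8,-15.1,13],[0,0,-0.6],0.4],[[13.8,-15.1,13],[0,0,-0.75],0.4],[[13.8,-15.1,13],[0,0,-0.9],0.4],[[13.8,-15.1,13],[0,0,-1.05],0.4],[[13.8,-15.1,13],[0,0,-1.2],0.4],[[13.8,-15.1,13],[0,0,-1.35],0.4],[[13.8,-15.1,13],[0,0,-1.5],0.4],[[13.8,-15.1,13],[0,0,-1.505],0.4],[[13.8,-15.1,13],[0,0,-1.505],0.4]])

```text
clock: 19.3
tcp_pos: [0.5356, -0.1316, 0.1207]
orientation: [0.001, 0.6, 0.8, 0.001]
force: [-0.2, 0.6, -0.2]
gripper_width: 0.0508
```

```bash
python3 - <<'E'
from h import *
goto([.535,-.133,.0205],1.855)
c=cam("scene"); crop(c,270,190,130,110,6,"b4.png")
E
```

```text
t 19.3 tcp [ 0.5356 -0.1316  0.1207] yaw 1.854 q7 0.13 w 0.0508 F [-0.2  0.6 -0.2]
  shift [-0.11, -0.12, 10.02] rot [0.002, 0.001, -0.001]
```

View pics/b4.png

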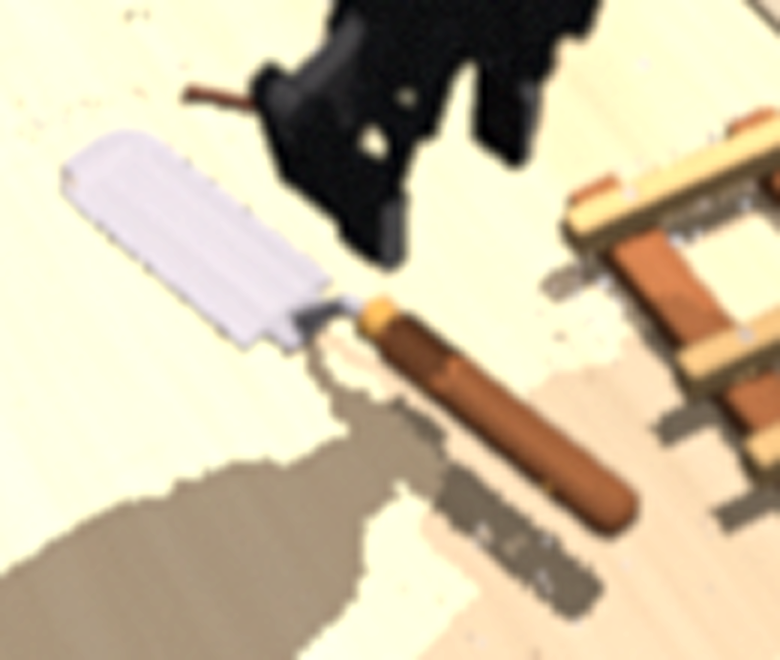

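Request:
step_arm(motion=[[[-0.1,-0.1,4],[0,0,0],0.4],[[-0.1,-0.1,7],[0,0,0],0.4],[[-0.1,-0.1,9],[0,0,0],0.4],[[-0.1,-0.1,9.8],[0,0,0],0.4],[[-0.1,-0.1,10],[0,0,0],0.5],[[-0.1,-0.1,10],[0,0,0],0.6],[[-0.1,-0.1,10],[0,0,0],0.8],[[-0.1,-0.1,10],[0,0,0],1],[[-0.1,-0.1,10],[0,0,0],1],[[-0.1,-0.1,10],[0,0,0],1],[[-0.1,-0.1,10],[0,0,0],1]], newtons=120)

```text
clock: 20.45
tcp_pos: [0.536, -0.1336, 0.0215]
orientation: [0.002, 0.601, 0.799, 0.001]
force: [0.7, -0.4, 6.1]
gripper_width: 0.0178
```

```bash
python3 - <<'E'
from h import *
goto(None,1.623); print(arm.read_state()["wrist_torque"])
E
```

```text
t 20.45 tcp [ 0.536  -0.1336  0.0215] yaw 1.853 q7 0.04 w 0.0178 F [ 0.7 -0.4  6.1]
  shift [0.0, 0.0, 0.0] rot [0.004, 0.001, 0.23]
[ 0.15481579  0.14528606 -0.05439758]
```

Request:
step_arm(motion=[[[0,0,-0.5],[0,0,0],1],[[0,0,-2],[0,0,0],1],[[0,0,-4],[0,0,0],1],[[0,0,-6],[0,0,0.1],1],[[0,0,-8],[0,0,0.2],1],[[0,0,-8],[0.004,0,0.23],1],[[0,0,-8],[0.004,0,0.23],1],[[0,0,-8],[0.004,0,0.23],1]])

```text
clock: 21.25
tcp_pos: [0.5348, -0.1335, 0.1007]
orientation: [-0.0, 0.688, 0.726, -0.001]
force: [0.4, 0.2, -1.8]
gripper_width: 0.0177
```

```bash
python3 - <<'E'
from h import *
goto([.4487,-.053,.10],1.623)
c=cam("top"); crop(c,270,120,160,130,5,"b5.png")
c=cam("scene"); crop(c,270,130,160,150,5,"b6.png")
E
```

```text
t 21.25 tcp [ 0.5348 -0.1335  0.1007] yaw 1.625 q7 -0.08 w 0.0177 F [ 0.4  0.2 -1.8]
  shift [8.5, -8.17, 0.07] rot [-0.002, 0.001, 0.002]
```

View pics/b5.png

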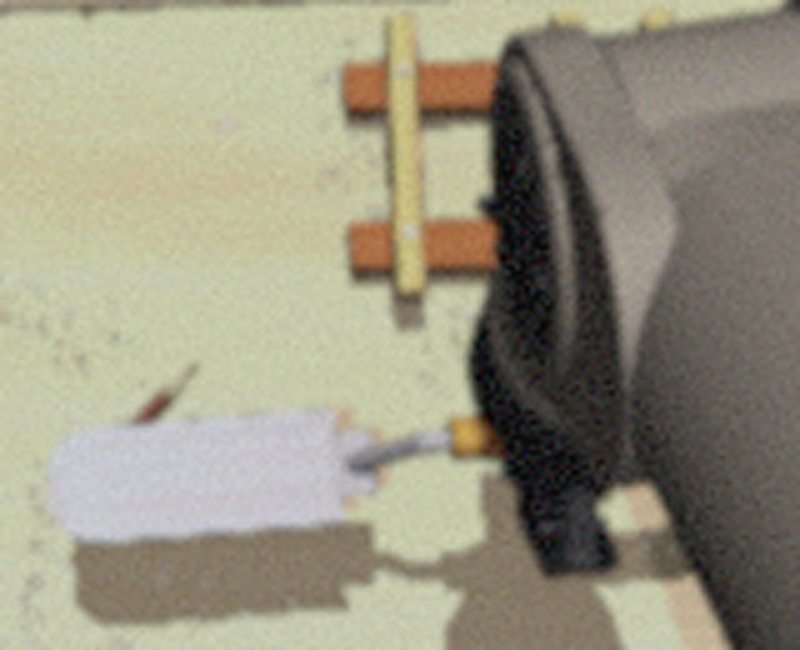

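View pics/b6.png

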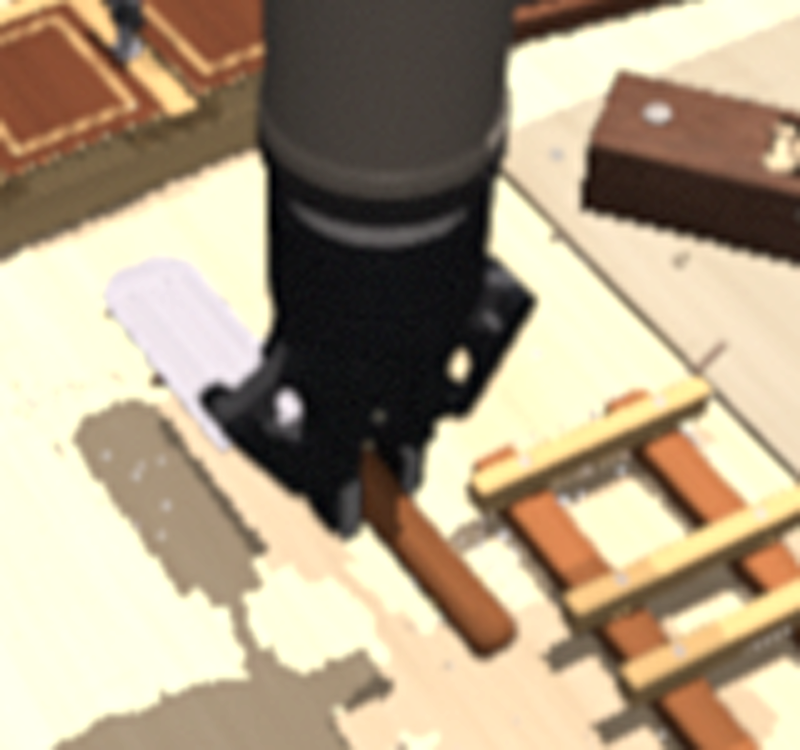

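```bash
python3 - <<'E'
from h import *
ct=cam("top");cs=cam("scene")
s,r=tool();d=r.as_matrix()[:,0];n=r.as_matrix()[:,1]
def show(nm,x,y,z):
    p=s["tcp_pos"]+d*(.075+x)+n*y; p[2]=s["tcp_pos"][2]-.0215+z
    print(nm,p.round(4),((proj(ct,p)-[270,120])*5+2).round(),((proj(cs,p)-[270,130])*5+2).round())
for z in(-.006,.0025,.01): show("tip z%g"%z,.115,0,z)
for y in (-.023,.023):
  show("heel",0,y,.0025); show("mid",.1,y,.0025)
E
```

```text
tip z-0.006 [0.5251 0.0563 0.0731] [ 36. 490.] [132. 267.]
tip z0.0025 [0.5251 0.0563 0.0816] [ 35. 487.] [131. 254.]
tip z0.01 [0.5251 0.0563 0.0891] [ 33. 484.] [130. 242.]
heel [ 0.5082 -0.0597  0.0816] [332. 523.] [216. 441.]
mid [0.5029 0.0401 0.0816] [ 77. 542.] [101. 293.]
heel [ 0.5541 -0.0573  0.0816] [322. 408.] [311. 397.]
mid [0.5488 0.0425 0.0816] [ 69. 427.] [192. 255.]
```

```bash
python3 - <<'E'
from h import *
goto([.4485,-.0503,.0585],1.623)
E
```

```text
t 21.45 tcp [ 0.5351 -0.1334  0.1006] yaw 1.624 q7 -0.08 w 0.018 F [-0.3  0.6 -1.5]
  shift [8.76, -8.2, 4.22] rot [-0.002, 0.001, 0.001]
```

Request:
step_arm(motion=[[[2,-2,0],[0,0,0],1],[[4,-4,0],[0,0,0],1],[[6,-6,1],[0,0,0],1],[[8,-8,2],[0,0,0],1],[[8.8,-8.2,3],[0,0,0],1],[[8.8,-8.2,4.2],[-0.002,0.001,0.001],1],[[8.8,-8.2,4.2],[-0.002,0.001,0.001],1],[[8.8,-8.2,4.2],[-0.002,0.001,0.001],1],[[8.8,-8.2,4.2],[-0.002,0.001,0.001],1]])

```text
clock: 22.35
tcp_pos: [0.4493, -0.0505, 0.0589]
orientation: [0.0, 0.689, 0.725, 0.001]
force: [-0.0, 0.4, -2.0]
gripper_width: 0.018
```

```bash
cat > chk.py <<'E'
from h import *
import sys
u,v,w,h,s=map(int,sys.argv[1:6])
c=cam("top"); crop(c,u,v,w,h,s,sys.argv[6]+"t.png")
u,v,w,h,s=map(int,sys.argv[7:12])
c=cam("scene"); crop(c,u,v,w,h,s,sys.argv[6]+"s.png")
E
python3 chk.py 140 200 200 150 4 c1 190 120 160 130 5; python3 - <<'E'
from h import *
goto([.4411,.0885,.0585],1.623)
E
```

```text
t 22.45 tcp [ 0.4492 -0.0504  0.059 ] yaw 1.622 q7 -0.3 w 0.0181 F [ 0.   0.  -1.7]
  shift [13.91, -0.1, 0.05] rot [0.001, -0.0, -0.001]
```

View pics/c1t.png

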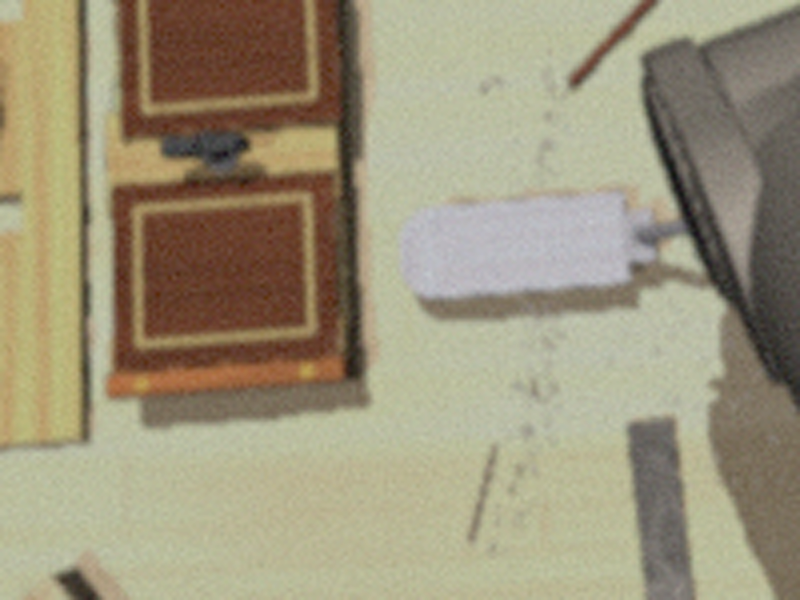

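View pics/c1s.png

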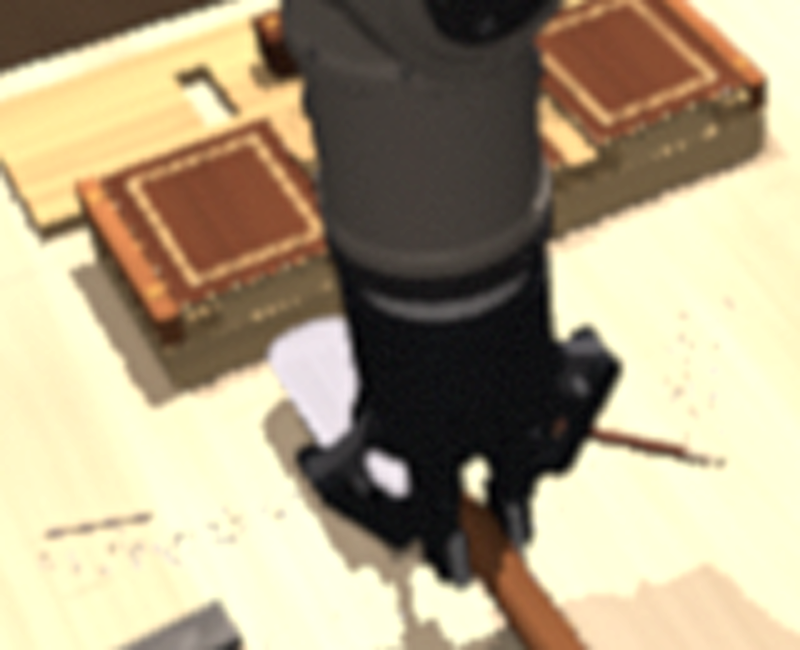

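Request:
step_arm(motion=[[[0.5,-0.2,0],[0,0,0],1],[[1.5,-0.2,0],[0,0,0],1],[[3,-0.2,0],[0,0,0],1],[[4,-0.2,0],[0,0,0],1],[[5,-0.2,0],[0,0,0],1],[[5.5,-0.2,0],[0,0,0],1],[[6,-0.2,0],[0,0,0],1],[[6,-0.2,0],[0,0,0],1]])

```text
clock: 23.25
tcp_pos: [0.4441, 0.01, 0.059]
orientation: [0.0, 0.689, 0.725, 0.001]
force: [0.4, 0.1, -1.1]
gripper_width: 0.018
```

```bash
python3 chk.py 140 200 200 150 4 c2 190 120 160 130 5; python3 - <<'E'
from h import *
goto([.4405,.0885,.0585],1.623)
E
```

```text
t 23.35 tcp [0.4441 0.0092 0.059 ] yaw 1.621 q7 -0.44 w 0.0181 F [ 0.9  0.  -1.2]
  shift [7.94, 0.04, 0.05] rot [0.001, 0.0, -0.002]
```

View pics/c2t.png

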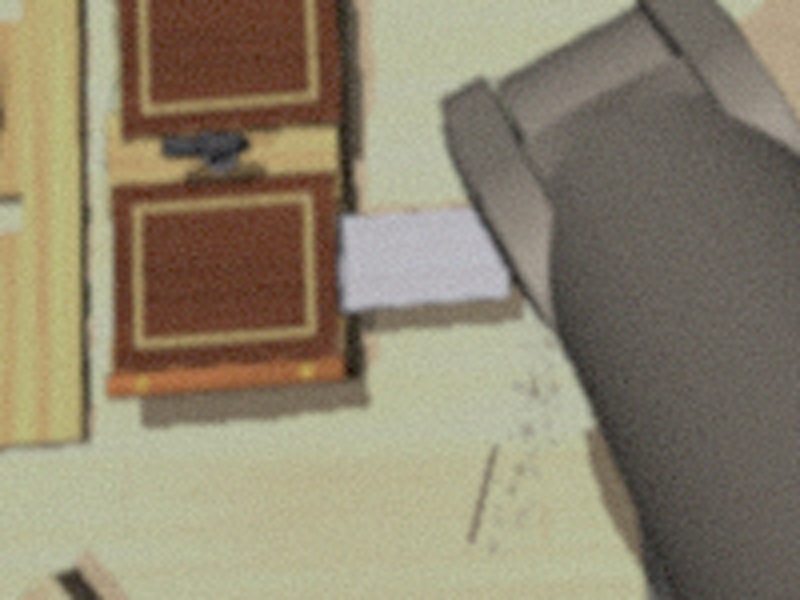

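Request:
step_arm(motion=[[[0.5,-0.1,0],[0,0,0],1],[[1.5,-0.1,0],[0,0,0],1],[[3,-0.1,0],[0,0,0],1],[[4.5,-0.1,0],[0,0,0],1],[[6,-0.1,0],[0,0,0],1],[[7,-0.1,0],[0,0,0],1],[[7.5,-0.1,0],[0,0,0],1],[[7.9,-0.1,0],[0,0,0],1],[[7.9,-0.1,0],[0,0,0],1],[[7.9,-0.1,0],[0,0,0],1]])

```text
clock: 24.35
tcp_pos: [0.439, 0.0875, 0.0589]
orientation: [0.0, 0.689, 0.725, 0.0]
force: [-0.1, 0.1, -1.6]
gripper_width: 0.0178
```

```bash
python3 chk.py 140 200 200 150 4 c3 190 100 160 130 5; python3 - <<'E'
from h import *
goto([.4405,.0885,.0585],1.623)
E
```

```text
t 24.45 tcp [0.439  0.0874 0.0589] yaw 1.621 q7 -0.62 w 0.018 F [-0.3  0.6 -1.9]
  shift [0.11, 0.15, 0.04] rot [0.001, 0.0, -0.002]
```

View pics/c3t.png

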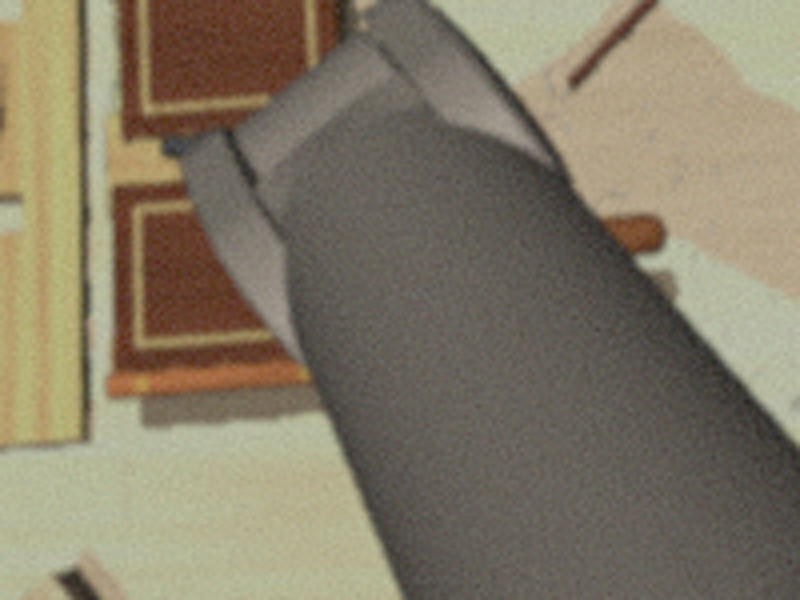

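View pics/c3s.png

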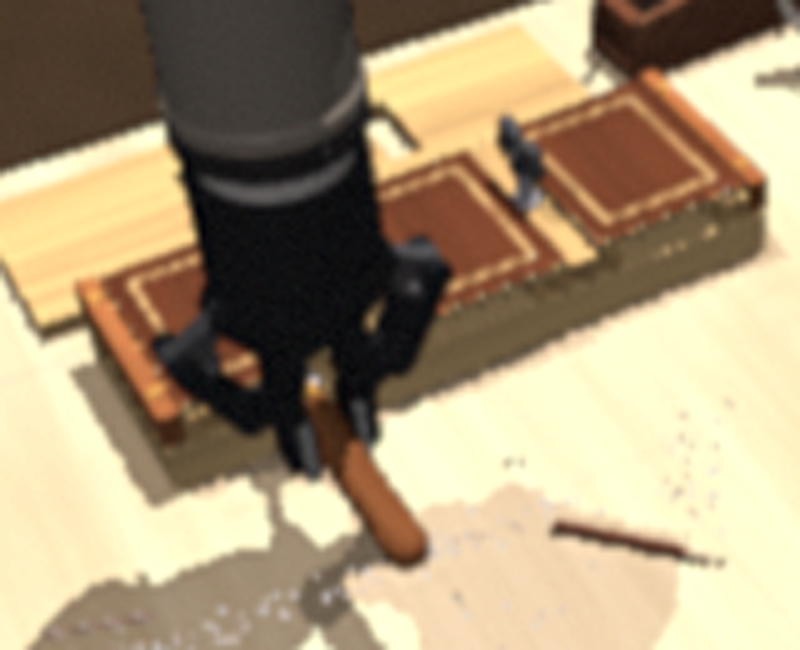

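Request:
step_arm(motion=[[[0,0,-0.2],[0,0,0],1],[[0,0,-0.4],[0,0,0],1],[[0,0,-0.6],[0,0,0],1],[[0,0,-0.8],[0,0,0],1],[[0,0,-1.1],[0,0,0],1],[[0,0,-1.5],[0,0,0],1],[[0,0,-2],[0,0,0],1],[[0,0,-2.5],[0,0,0],1],[[0,0,-3],[0,0,0],1],[[0,0,-3.5],[0,0,0],1],[[0,0,-3.5],[0,0,0],1],[[0,0,-3.5],[0,0,0],1]])

```text
clock: 25.65
tcp_pos: [0.4391, 0.0873, 0.094]
orientation: [0.001, 0.689, 0.724, 0.0]
force: [-0.1, 0.8, -2.6]
gripper_width: 0.0177
```

```bash
python3 chk.py 140 200 200 150 4 c4 190 100 160 130 5; python3 - <<'E'
from h import *
goto(); print(arm.read_state()["wrist_torque"])
E
```

```text
t 25.75 tcp [0.4389 0.0873 0.0938] yaw 1.62 q7 -0.56 w 0.0182 F [-0.4  0.5 -2.9]
  shift [0.0, 0.0, 0.0] rot [0.001, 0.001, 0.0]
[-0.1828189   0.00420261 -0.03140643]
```

View pics/c4s.png

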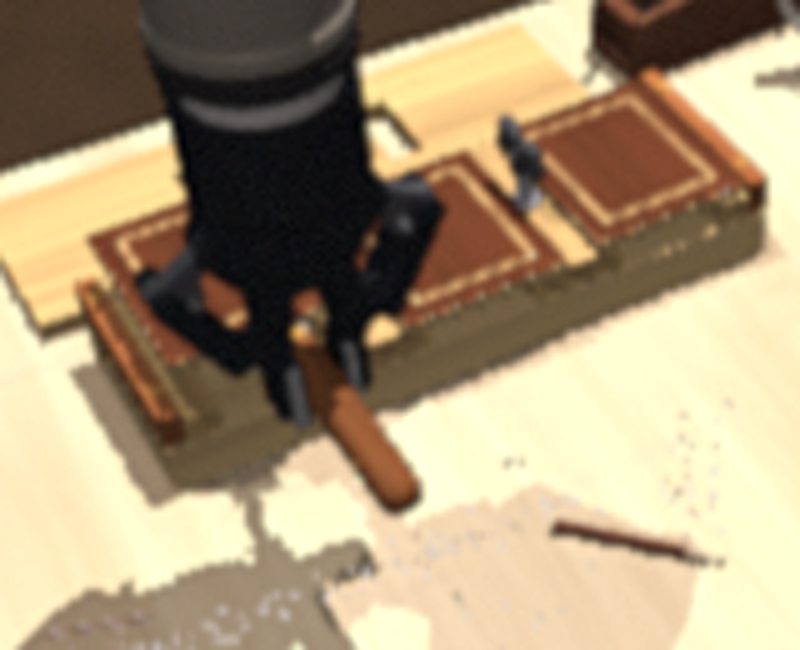

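Request:
step_arm(motion=[[[-0.3,0,-0.2],[0,0,0],1],[[-0.9,0,-0.4],[0,0,0],1],[[-1.8,0,-0.6],[0,0,0],1],[[-3,0,-0.8],[0,0,0],1],[[-4.3,0,-1],[0,0,0],1],[[-5.7,0,-1.3],[0,0,0],1],[[-7.1,0,-1.6],[0,0,0],1],[[-8.5,0,-2],[0,0,0],1],[[-9.9,0,-2.4],[0,0,0],1],[[-11.3,0,-2.6],[0,0,0],1],[[-12.4,0,-2.6],[0,0,0],1],[[-13,0,-2.6],[0,0,0],1]])

```text
clock: 26.95
tcp_pos: [0.4452, -0.0441, 0.1198]
orientation: [0.001, 0.69, 0.724, -0.0]
force: [0.9, 0.0, -1.4]
gripper_width: 0.0179
```

```bash
python3 chk.py 140 170 200 150 4 c5 190 100 160 130 5; python3 - <<'E'
from h import *
goto(); print(arm.read_state()["wrist_torque"])
E
```

```text
t 27.05 tcp [ 0.4452 -0.0435  0.1197] yaw 1.619 q7 -0.21 w 0.0181 F [-0.1  0.3 -2.6]
  shift [0.0, 0.0, 0.0] rot [0.0, 0.001, 0.0]
[-0.21244141  0.04231239 -0.03405648]
```

View pics/c5s.png

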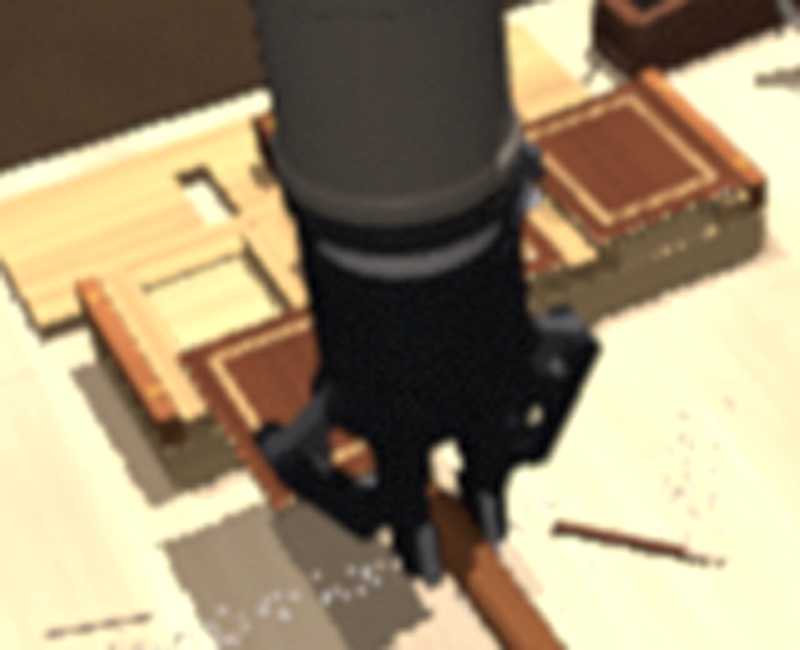

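View pics/c5t.png

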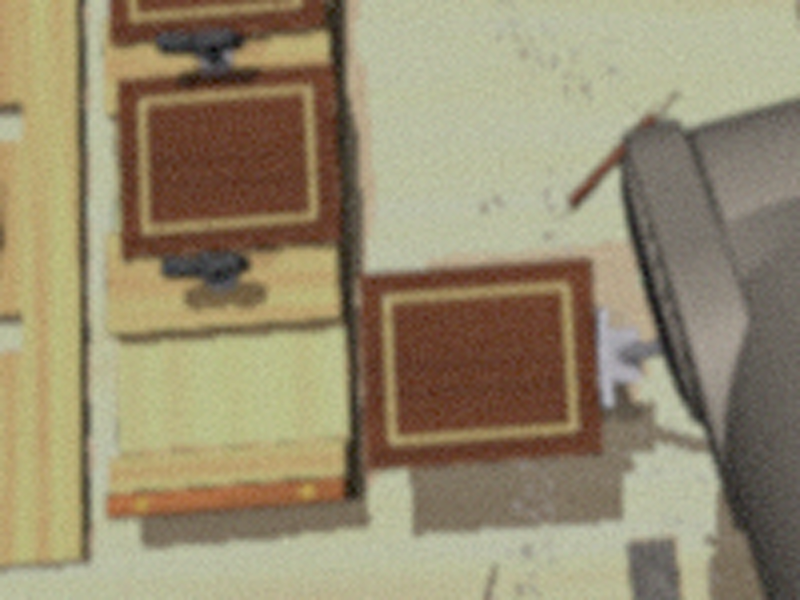

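```bash
python3 - <<'E'
from h import *
goto([.455,-.20,.13],.82)
E
```

```text
t 27.05 tcp [ 0.4452 -0.0435  0.1197] yaw 1.619 q7 -0.21 w 0.0181 F [-0.1  0.3 -2.6]
  shift [-15.68, 0.23, -1.02] rot [0.001, 0.001, 0.799]
```

Request:
step_arm(motion=[[[-0.3,0,-0.1],[0,0,0.015],1],[[-0.9,0,-0.2],[0,0,0.045],1],[[-2,0,-0.3],[0,0,0.09],1],[[-3.5,0,-0.4],[0,0,0.15],1],[[-5.2,0.1,-0.5],[0,0,0.23],1],[[-7,0.1,-0.6],[0,0,0.32],1],[[-9,0.1,-0.7],[0,0,0.42],1],[[-11,0.2,-0.8],[0,0,0.52],1],[[-12.7,0.2,-0.9],[0,0,0.62],1],[[-14.2,0.2,-1],[0,0,0.7],1],[[-15.2,0.2,-1],[0,0,0.76],1],[[-15.7,0.2,-1],[0,0,0.8],1]])

```text
clock: 28.25
tcp_pos: [0.4542, -0.2025, 0.1298]
orientation: [0.001, 0.919, 0.395, -0.0]
force: [-0.4, -0.1, -2.1]
gripper_width: 0.0178
```

```bash
python3 - <<'E'
from h import *
goto([.50,-.3595,.11],-.003)
E
```

```text
t 28.25 tcp [ 0.4542 -0.2025  0.1298] yaw 0.812 q7 -0.59 w 0.0178 F [-0.4 -0.1 -2.1]
  shift [-8.24, 14.12, 2.0] rot [0.001, 0.0, 0.815]
```

Request:
step_arm(motion=[[[-0.2,0.4,0],[0,0,0.015],1],[[-0.6,1,0],[0,0,0.045],1],[[-1.1,2,0],[0,0,0.1],1],[[-1.9,3.4,0],[0,0,0.17],1],[[-2.8,5,0],[0,0,0.25],1],[[-3.8,6.7,0.5],[0,0,0.34],1],[[-4.8,8.4,1],[0,0,0.44],1],[[-5.8,10,1.5],[0,0,0.54],1],[[-6.7,11.5,1.8],[0,0,0.64],1],[[-7.5,12.8,2],[0,0,0.73],1],[[-8,13.7,2],[0,0,0.79],1],[[-8.2,14.1,2],[0,0,0.815],1]])

```text
clock: 29.45
tcp_pos: [0.5001, -0.3601, 0.1097]
orientation: [0.001, 1.0, -0.003, -0.0]
force: [0.4, -0.3, -1.9]
gripper_width: 0.0178
```

```bash
python3 - <<'E'
from h import *
goto([.5445,-.3595,.11],-.003)
E
python3 chk.py 310 80 200 150 4 d1 370 170 180 150 4
```

```text
t 29.45 tcp [ 0.5001 -0.3601  0.1097] yaw -0.006 q7 -1.08 w 0.0178 F [ 0.4 -0.3 -1.9]
  shift [4.43, -0.09, -0.03] rot [0.002, 0.0, -0.003]
```

View pics/d1t.png

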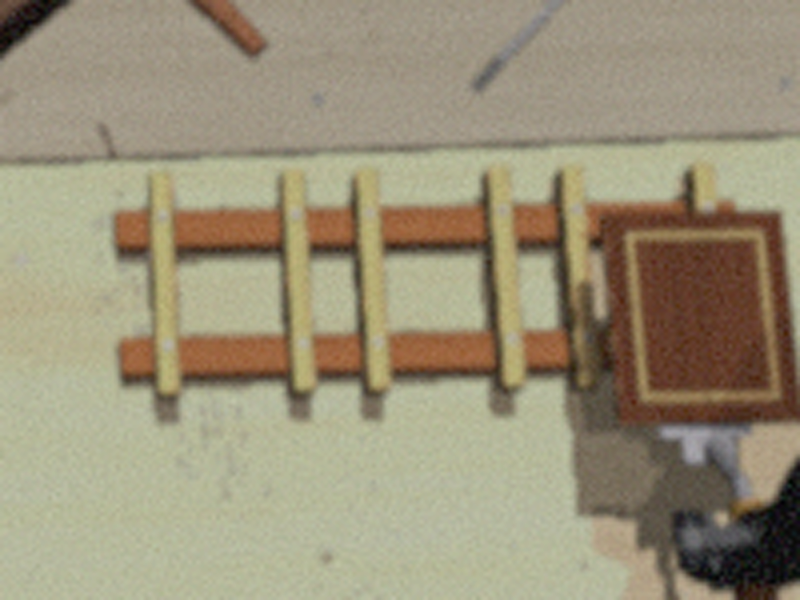

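View pics/d1s.png

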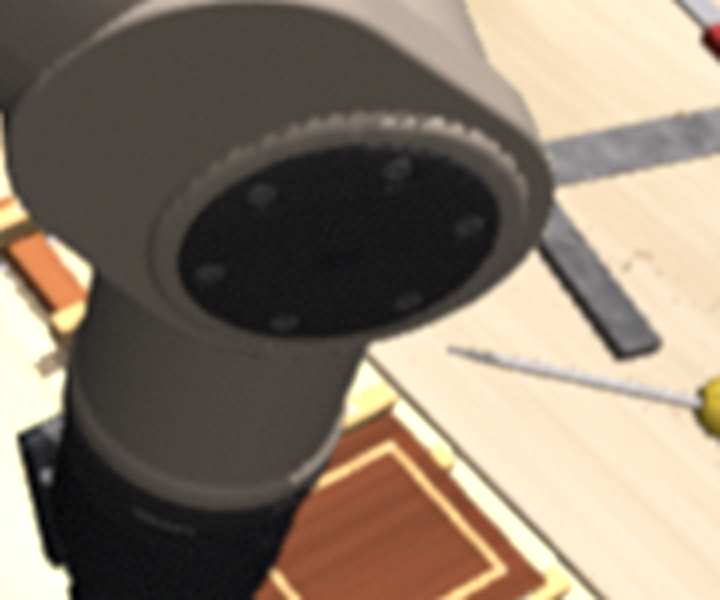

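```bash
python3 - <<'E'
from h import *
c=cam("top")
obj=[(-.046,.055),(.046,.055),(.046,-.055),(-.046,-.055)]
w=[px2w(c,310+(u+.5)/4-.5,80+(v+.5)/4-.5,.097) for u,v in((601,213),(779,210),(799,414),(619,424))]
t,a,r=fit2(obj,w);print(t,a,(r*1000).round(1).tolist())
E
```

```text
[ 0.63228001 -0.35949104] -1.568794505587626 [[-1.1, -1.3], [-1.3, 0.1], [2.7, 1.6], [-0.3, -0.5]]
```

Request:
step_arm(motion=[[[0.3,0,0.2],[0,0,-0.003],1],[[1,0,0.6],[0,0,-0.003],1],[[2,0,1.2],[0,0,-0.003],1],[[3,0,2],[0,0,-0.003],1],[[3.8,0,2.7],[0,0,-0.003],1],[[4.2,-0.05,3.3],[0,0,-0.003],1],[[4.3,-0.05,3.8],[0,0,-0.003],1],[[4.3,-0.05,4.2],[0,0,-0.003],1],[[4.3,-0.05,4.5],[0,0,-0.003],1],[[4.3,-0.05,4.5],[0,0,-0.003],1]])

```text
clock: 30.6
tcp_pos: [0.5425, -0.3583, 0.0644]
orientation: [0.0, 1.0, 0.0, -0.001]
force: [0.1, -0.1, -2.6]
gripper_width: 0.0179
```

```bash
python3 - <<'E'
from h import *
goto([.543,-.3595,.044],-.003)
E
python3 chk.py 310 80 200 150 4 d2 370 170 180 150 4
```

```text
t 30.6 tcp [ 0.5425 -0.3583  0.0644] yaw 0.001 q7 -1.11 w 0.0179 F [ 0.1 -0.1 -2.6]
  shift [0.06, 0.12, 2.04] rot [0.001, 0.001, 0.004]
```

View pics/d2t.png

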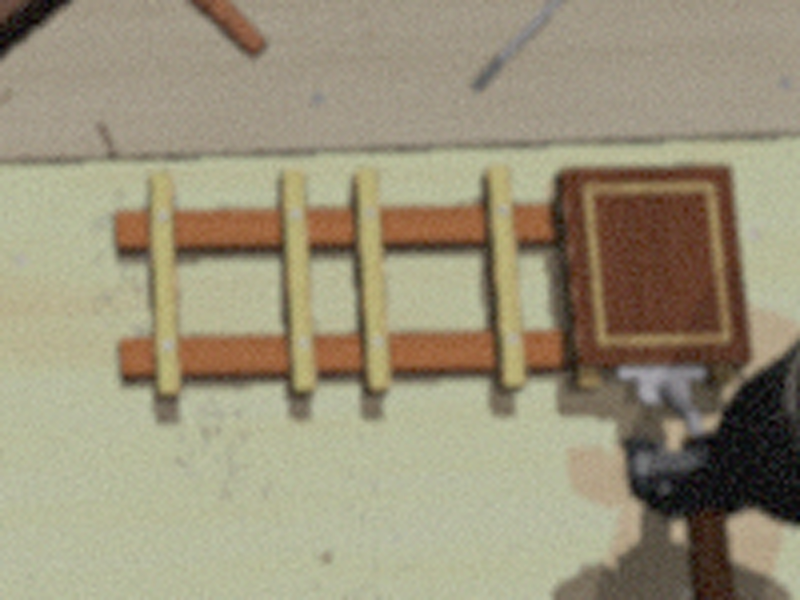

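Request:
step_arm(motion=[[[-0.2,0.1,0.3],[0,0,0.004],1],[[-0.2,0.1,0.6],[0,0,0.004],1],[[-0.2,0.1,0.9],[0,0,0.004],1],[[-0.2,0.1,1.2],[0,0,0.004],1],[[-0.2,0.1,1.5],[0,0,0.004],1],[[-0.2,0.1,1.8],[0,0,0.004],1],[[-0.2,0.1,2],[0,0,0.004],1],[[-0.2,0.1,2],[0,0,0.004],1]])

```text
clock: 31.5
tcp_pos: [0.5408, -0.3593, 0.0446]
orientation: [0.0, 1.0, -0.002, -0.0]
force: [0.4, 0.4, -1.3]
gripper_width: 0.0176
```

```bash
python3 - <<'E'
from h import *
goto([.405,-.3595,.044],-.003)
E
```

```text
t 31.5 tcp [ 0.5408 -0.3593  0.0446] yaw -0.003 q7 -1.11 w 0.0176 F [ 0.4  0.4 -1.3]
  shift [-13.58, 0.06, 0.07] rot [0.001, 0.001, -0.0]
```

Request:
step_arm(motion=[[[-0.3,0,0],[0,0,0],1],[[-0.9,0,0],[0,0,0],1],[[-2,0,0],[0,0,0],1],[[-3.5,0,0],[0,0,0],1],[[-5,0,0],[0,0,0],1],[[-6.7,0,0],[0,0,0],1],[[-8.4,0,0],[0,0,0],1],[[-10,0,0],[0,0,0],1],[[-11.6,0,0],[0,0,0],1],[[-13,0,0],[0,0,0],1],[[-13.6,0,0],[0,0,0],1]])

```text
clock: 32.6
tcp_pos: [0.4026, -0.3591, 0.0447]
orientation: [0.0, 1.0, -0.002, -0.001]
force: [-0.3, 0.0, -1.7]
gripper_width: 0.0184
```

```bash
python3 - <<'E'
from h import *
goto([.405,-.3595,.044],-.003)
E
python3 chk.py 310 80 200 150 4 d3 370 170 180 150 4
```

```text
t 32.6 tcp [ 0.4026 -0.3591  0.0447] yaw -0.005 q7 -1.0 w 0.0184 F [-0.3  0.  -1.7]
  shift [0.24, 0.04, 0.07] rot [0.001, 0.002, -0.002]
```

View pics/d3t.png

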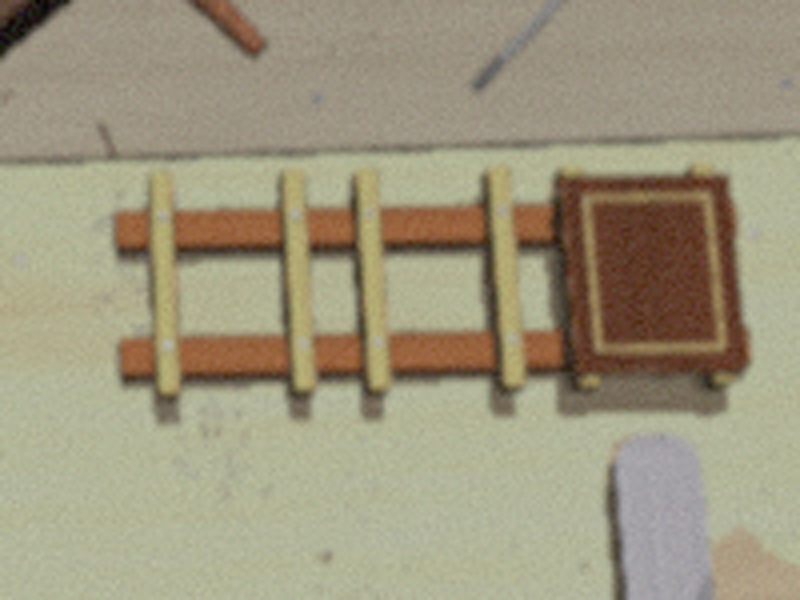

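View pics/d3s.png

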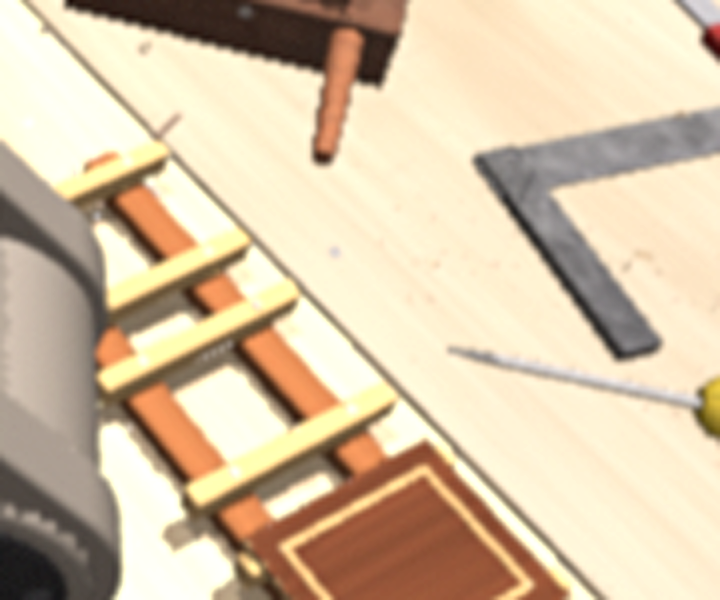

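```bash
python3 - <<'E'
from h import *
goto([.5603,-.08,.10],1.623)
E
```

```text
t 32.7 tcp [ 0.4038 -0.3591  0.0448] yaw -0.004 q7 -1.0 w 0.0179 F [ 0.1 -0.4 -0.7]
  shift [15.53, -27.97, -5.55] rot [-0.0, 0.001, -1.627]
```

Request:
step_arm(motion=[[[0,0,-3],[0,0,0],1],[[0,-2,-6],[0,0,-0.14],1],[[0,-6,-6],[0,0,-0.28],1],[[1,-10,-6],[0,0,-0.42],1],[[3,-14,-6],[0,0,-0.56],1],[[5,-18,-6],[0,0,-0.7],1],[[7,-22,-6],[0,0,-0.84],1],[[9,-25,-6],[0,0,-0.98],1],[[11,-28,-6],[0,0,-1.12],1],[[13,-28,-6],[0,0,-1.26],1],[[15,-28,-5.6],[0,0,-1.4],1],[[15.5,-28,-5.6],[0,0,-1.54],1]])

```text
clock: 33.9
tcp_pos: [0.5631, -0.0785, 0.1005]
orientation: [0.001, 0.717, 0.697, 0.001]
force: [-0.3, -0.2, -1.8]
gripper_width: 0.0182
```

```bash
python3 - <<'E'
from h import *
goto([.5598,-.046,.0585],1.623)
E
```

```text
t 33.9 tcp [ 0.5631 -0.0785  0.1005] yaw 1.543 q7 -0.27 w 0.0182 F [-0.3 -0.2 -1.8]
  shift [3.24, -0.43, 4.2] rot [0.002, -0.0, -0.08]
```

Request:
step_arm(motion=[[[0,-0.4,1.5],[0,0,-0.08],1],[[1,-0.4,3],[0,0,-0.08],1],[[2,-0.4,4.2],[0,0,-0.08],1],[[3.2,-0.4,4.2],[0.002,0,-0.08],1],[[3.2,-0.4,4.2],[0.002,0,-0.08],1],[[3.2,-0.4,4.2],[0.002,0,-0.08],1]])

```text
clock: 34.5
tcp_pos: [0.5608, -0.0457, 0.0593]
orientation: [0.0, 0.688, 0.726, 0.001]
force: [0.3, -0.5, -1.4]
gripper_width: 0.0179
```

```bash
python3 - <<'E'
from h import *
goto([.5525,.0924,.0585],1.623)
E
python3 chk.py 140 130 200 150 4 e1 190 100 160 130 5
```

```text
t 34.5 tcp [ 0.5608 -0.0457  0.0593] yaw 1.624 q7 -0.29 w 0.0179 F [ 0.3 -0.5 -1.4]
  shift [13.84, -0.1, 0.08] rot [0.001, -0.0, 0.001]
```

View pics/e1t.png

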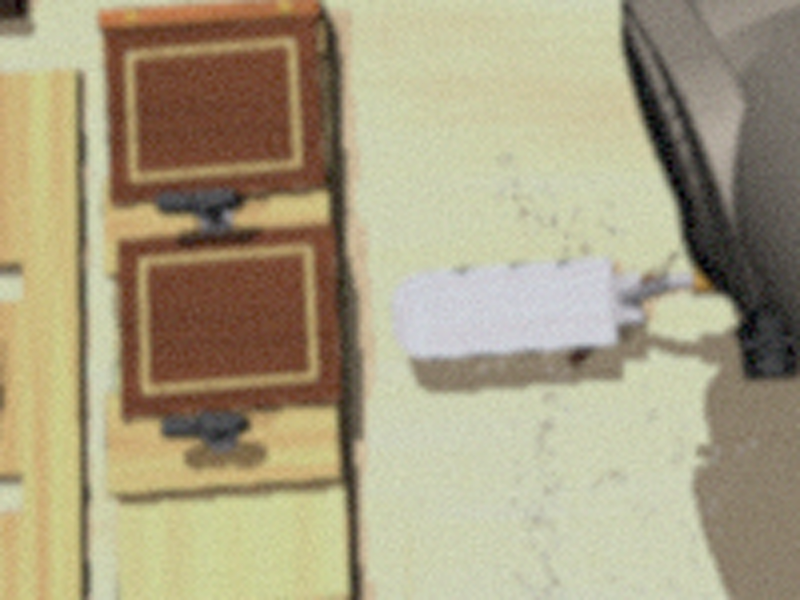

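View pics/e1s.png

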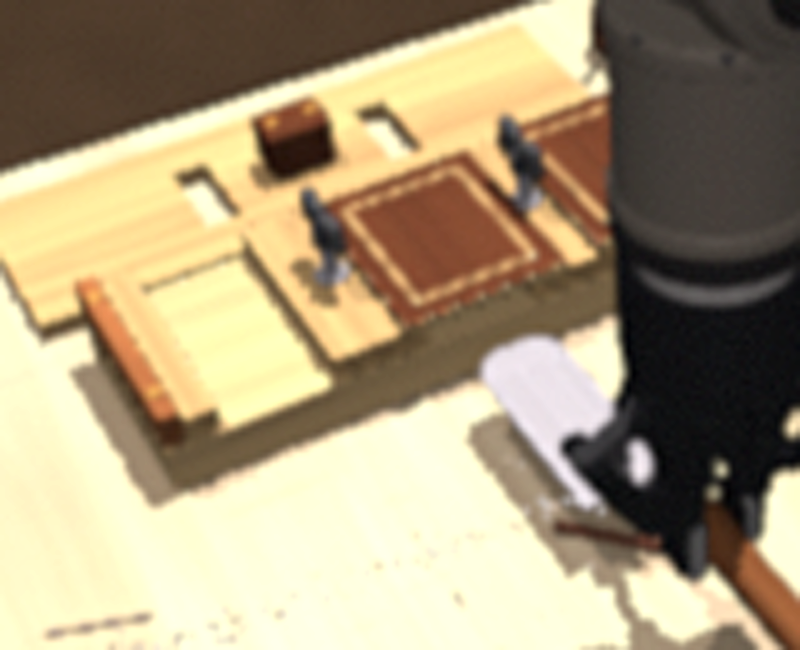

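Request:
step_arm(motion=[[[0.5,0,0],[0,0,0],1],[[1.5,0,0],[0,0,0],1],[[3,0,0],[0,0,0],1],[[4.5,0,0],[0,0,0],1],[[6,0,0],[0,0,0],1],[[7.5,0,0],[0,0,0],1],[[9,0,0],[0,0,0],1],[[10.5,0,0],[0,0,0],1],[[12,0,0],[0,0,0],1],[[13,0,0],[0,0,0],1],[[13.8,0,0],[0,0,0],1],[[13.8,0,0],[0,0,0],1]])

```text
clock: 35.8
tcp_pos: [0.5534, 0.0924, 0.0593]
orientation: [0.0, 0.688, 0.726, 0.001]
force: [0.4, 0.5, -1.8]
gripper_width: 0.0176
```

```bash
python3 - <<'E'
from h import *
goto([.5525,.0924,.0585],1.623)
E
python3 chk.py 140 130 200 150 4 e2 190 80 180 130 4
```

```text
t 35.8 tcp [0.5534 0.0924 0.0593] yaw 1.624 q7 -0.55 w 0.0176 F [ 0.4  0.5 -1.8]
  shift [0.0, -0.09, 0.08] rot [0.001, -0.0, 0.001]
```

View pics/e2s.png

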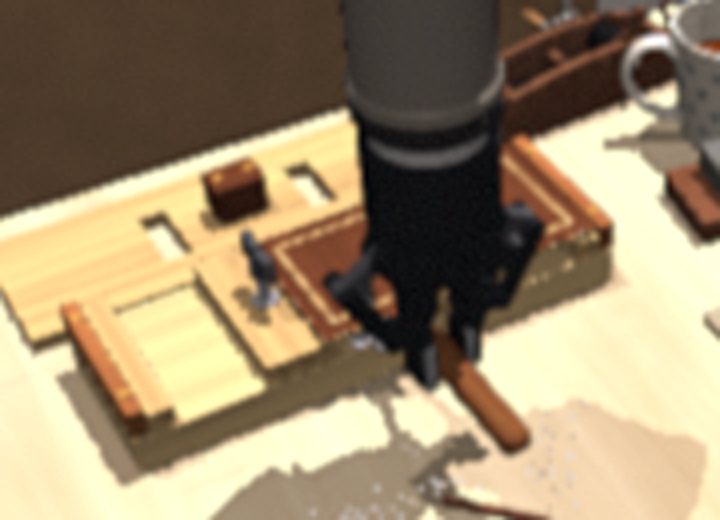

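Request:
step_arm(motion=[[[0,0,-0.2],[0,0,0],1],[[0,0,-0.4],[0,0,0],1],[[0,0,-0.6],[0,0,0],1],[[0,0,-0.8],[0,0,0],1],[[0,0,-1.1],[0,0,0],1],[[0,0,-1.5],[0,0,0],1],[[0,0,-2],[0,0,0],1],[[0,0,-2.5],[0,0,0],1],[[0,0,-3],[0,0,0],1],[[0,0,-3.5],[0,0,0],1],[[0,0,-3.5],[0,0,0],1],[[0,0,-3.5],[0,0,0],1]])

```text
clock: 37.1
tcp_pos: [0.5536, 0.0905, 0.0942]
orientation: [0.001, 0.689, 0.725, 0.0]
force: [-0.1, 0.3, -2.0]
gripper_width: 0.0178
```

Request:
step_arm(motion=[[[-0.3,0,-0.2],[0,0,0],1],[[-0.9,0,-0.4],[0,0,0],1],[[-1.8,0,-0.6],[0,0,0],1],[[-3,0,-0.8],[0,0,0],1],[[-4.3,0,-1],[0,0,0],1],[[-5.7,0,-1.3],[0,0,0],1],[[-7.1,0,-1.6],[0,0,0],1],[[-8.5,0,-2],[0,0,0],1],[[-9.9,0,-2.4],[0,0,0],1],[[-11.3,0,-2.6],[0,0,0],1],[[-12.4,0,-2.6],[0,0,0],1],[[-13,0,-2.6],[0,0,0],1]])

```text
clock: 38.3
tcp_pos: [0.5602, -0.0411, 0.1203]
orientation: [0.001, 0.689, 0.724, -0.0]
force: [-0.2, 0.4, -2.7]
gripper_width: 0.0181
```

```bash
python3 - <<'E'
from h import *
goto([.455,-.15,.13],.82)
E
python3 chk.py 140 130 200 150 4 e3 190 80 180 130 4
```

```text
t 38.3 tcp [ 0.5602 -0.0411  0.1203] yaw 1.621 q7 -0.25 w 0.0181 F [-0.2  0.4 -2.7]
  shift [-10.36, -11.04, -0.97] rot [0.002, 0.001, 0.801]
```

View pics/e3t.png

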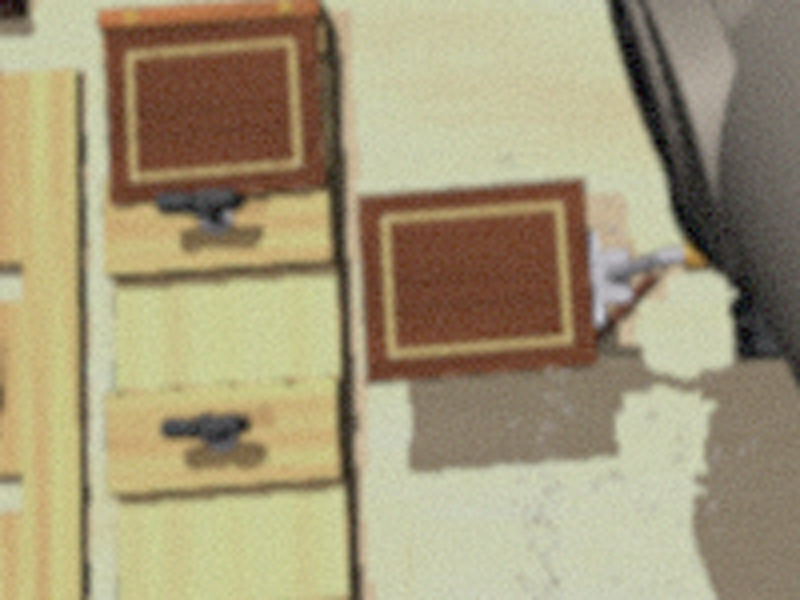

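Request:
step_arm(motion=[[[-0.2,-0.2,-0.1],[0,0,0.015],1],[[-0.7,-0.7,-0.2],[0,0,0.045],1],[[-1.4,-1.5,-0.3],[0,0,0.09],1],[[-2.4,-2.5,-0.4],[0,0,0.15],1],[[-3.6,-3.7,-0.5],[0,0,0.23],1],[[-4.9,-5.1,-0.6],[0,0,0.32],1],[[-6.2,-6.5,-0.7],[0,0,0.42],1],[[-7.5,-7.9,-0.8],[0,0,0.52],1],[[-8.7,-9.2,-0.9],[0,0,0.62],1],[[-9.6,-10.2,-1],[0,0,0.7],1],[[-10.1,-10.8,-1],[0,0,0.76],1],[[-10.4,-11,-1],[0,0,0.8],1]])

```text
clock: 39.6
tcp_pos: [0.4539, -0.1506, 0.1303]
orientation: [0.001, 0.918, 0.397, -0.0]
force: [0.1, 0.0, -1.6]
gripper_width: 0.0177
```

```bash
python3 - <<'E'
from h import *
goto([.50,-.2475,.11],-.003)
E
```

```text
t 39.6 tcp [ 0.4539 -0.1506  0.1303] yaw 0.816 q7 -0.7 w 0.0177 F [ 0.1  0.  -1.6]
  shift [-3.89, 10.0, 2.04] rot [0.002, 0.001, 0.819]
```

Request:
step_arm(motion=[[[-0.1,0.3,0],[0,0,0.015],1],[[-0.3,0.7,0],[0,0,0.045],1],[[-0.6,1.4,0],[0,0,0.1],1],[[-0.9,2.4,0],[0,0,0.17],1],[[-1.3,3.5,0],[0,0,0.25],1],[[-1.8,4.7,0.5],[0,0,0.34],1],[[-2.3,6,1],[0,0,0.44],1],[[-2.8,7.2,1.5],[0,0,0.54],1],[[-3.2,8.3,1.8],[0,0,0.64],1],[[-3.6,9.2,2],[0,0,0.73],1],[[-3.8,9.8,2],[0,0,0.79],1],[[-3.9,10,2],[0,0,0.819],1]])

```text
clock: 40.8
tcp_pos: [0.5006, -0.2481, 0.1101]
orientation: [0.001, 1.0, -0.003, 0.0]
force: [0.6, 0.4, -2.4]
gripper_width: 0.0181
```

```bash
python3 - <<'E'
from h import *
goto([.5405,-.2475,.064],-.003)
E
python3 chk.py 310 80 200 150 4 f1 370 170 180 150 4
```

```text
t 40.8 tcp [ 0.5006 -0.2481  0.1101] yaw -0.006 q7 -1.28 w 0.0181 F [ 0.6  0.4 -2.4]
  shift [3.99, -0.09, 4.61] rot [0.002, -0.0, -0.003]
```

View pics/f1t.png

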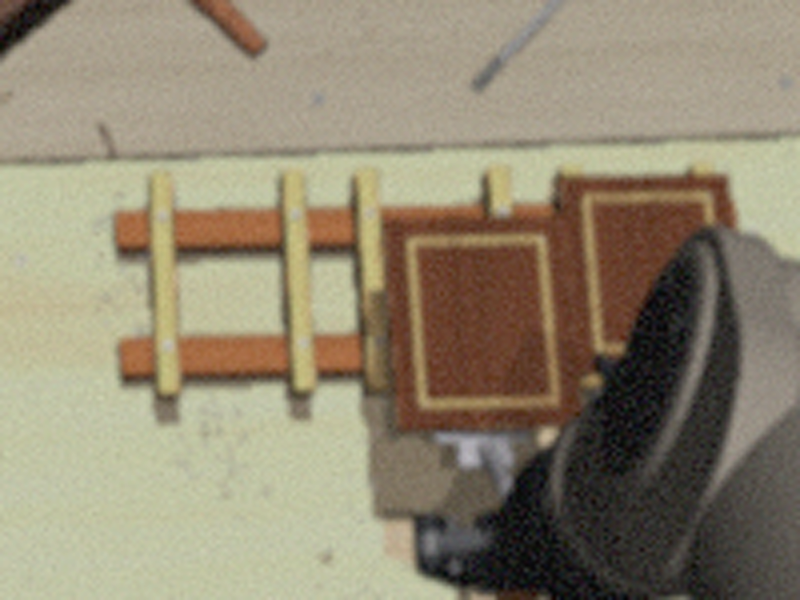

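Request:
step_arm(motion=[[[0.3,0,0.2],[0,0,-0.003],1],[[1,0,0.6],[0,0,-0.003],1],[[2,0,1.2],[0,0,-0.003],1],[[3,0,2],[0,0,-0.003],1],[[3.6,-0.05,2.7],[0,0,-0.003],1],[[3.9,-0.1,3.3],[0,0,-0.003],1],[[4,-0.1,3.8],[0,0,-0.003],1],[[4,-0.1,4.2],[0,0,-0.003],1],[[4,-0.1,4.5],[0,0,-0.003],1],[[4,-0.1,4.5],[0,0,-0.003],1],[[4,-0.1,4.5],[0,0,-0.003],1]])

```text
clock: 42.0
tcp_pos: [0.5401, -0.2469, 0.0654]
orientation: [0.001, 1.0, -0.0, 0.0]
force: [0.5, 0.1, -2.2]
gripper_width: 0.0179
```

```bash
python3 - <<'E'
from h import *
goto([.5405,-.2475,.044],-.003)
E
python3 chk.py 310 80 200 150 4 f2 370 170 180 150 4
```

```text
t 42.0 tcp [ 0.5401 -0.2469  0.0654] yaw -0.001 q7 -1.31 w 0.0179 F [ 0.5  0.1 -2.2]
  shift [0.04, 0.05, 2.14] rot [0.002, -0.0, 0.002]
```

View pics/f2t.png

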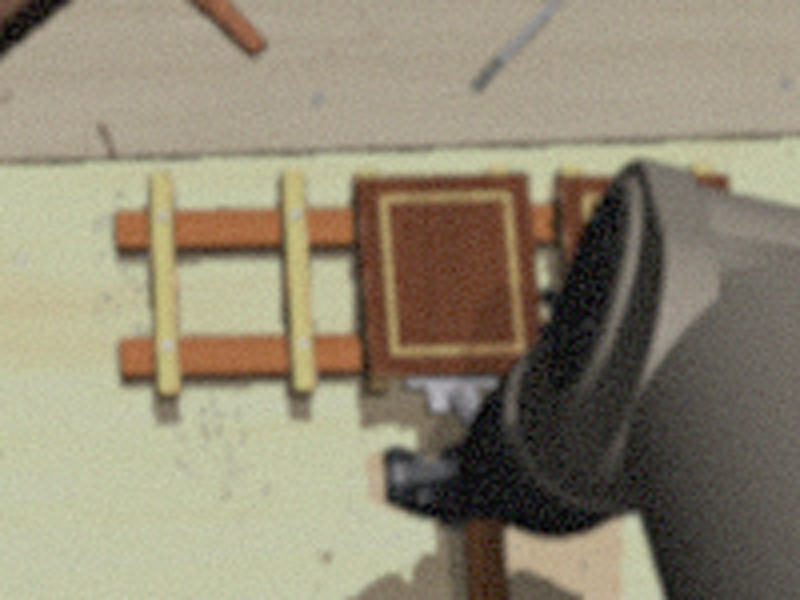

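Request:
step_arm(motion=[[[0,0.1,0.3],[0,0,0.002],1],[[0,0.1,0.6],[0,0,0.002],1],[[0,0.1,0.9],[0,0,0.002],1],[[0,0.1,1.2],[0,0,0.002],1],[[0,0.1,1.5],[0,0,0.002],1],[[0,0.1,1.8],[0,0,0.002],1],[[0,0.1,2.1],[0,0,0.002],1],[[0,0.1,2.1],[0,0,0.002],1],[[0,0.1,2.1],[0,0,0.002],1]])

```text
clock: 43.0
tcp_pos: [0.5404, -0.248, 0.0445]
orientation: [0.001, 1.0, -0.001, 0.0]
force: [0.1, 0.1, -2.0]
gripper_width: 0.0181
```

Request:
step_arm(motion=[[[-0.3,0,0],[0,0,0],1],[[-0.9,0,0],[0,0,0],1],[[-2,0,0],[0,0,0],1],[[-3.5,0,0],[0,0,0],1],[[-5,0,0],[0,0,0],1],[[-6.7,0,0],[0,0,0],1],[[-8.4,0,0],[0,0,0],1],[[-10,0,0],[0,0,0],1],[[-11.6,0,0],[0,0,0],1],[[-13,0,0],[0,0,0],1],[[-13.6,0,0],[0,0,0],1]])

```text
clock: 44.1
tcp_pos: [0.4021, -0.2477, 0.0445]
orientation: [0.001, 1.0, -0.002, -0.0]
force: [-1.0, -0.2, -2.4]
gripper_width: 0.0181
```

```bash
python3 - <<'E'
from h import *
goto([.6715,-.08,.10],1.623)
E
python3 chk.py 310 80 200 150 4 f3 370 170 180 150 4
```

```text
t 44.1 tcp [ 0.4021 -0.2477  0.0445] yaw -0.004 q7 -1.23 w 0.0181 F [-1.  -0.2 -2.4]
  shift [26.87, -16.86, -5.6] rot [0.0, 0.002, -1.627]
```

View pics/f3t.png

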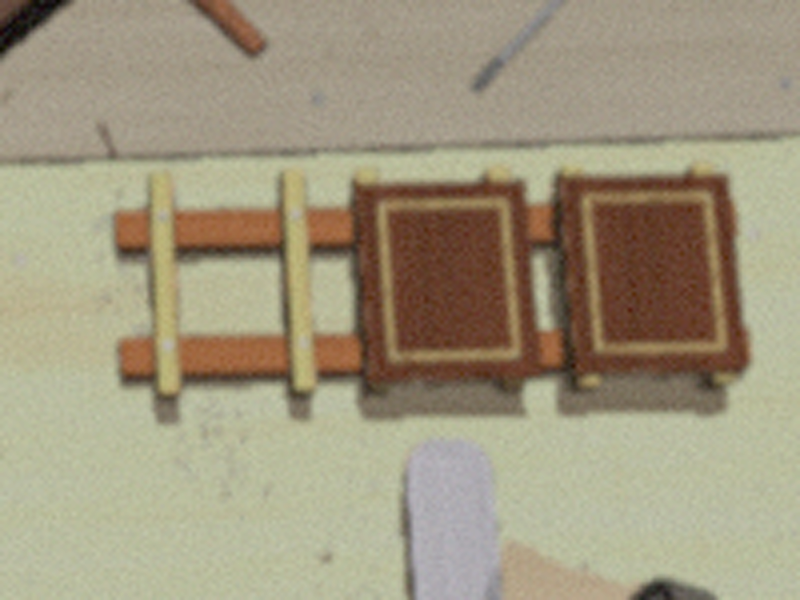

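Request:
step_arm(motion=[[[0,0,-3],[0,0,0],1],[[0,-2,-6],[0,0,-0.14],1],[[2,-5,-6],[0,0,-0.28],1],[[5,-8,-6],[0,0,-0.42],1],[[8,-11,-6],[0,0,-0.56],1],[[11,-14,-6],[0,0,-0.7],1],[[14,-17,-6],[0,0,-0.84],1],[[17,-17,-6],[0,0,-0.98],1],[[20,-17,-6],[0,0,-1.12],1],[[23,-17,-6],[0,0,-1.26],1],[[26,-17,-5.6],[0,0,-1.4],1],[[26.9,-17,-5.6],[0,0,-1.54],1]])

```text
clock: 45.4
tcp_pos: [0.6764, -0.078, 0.0999]
orientation: [0.001, 0.717, 0.697, 0.001]
force: [-0.8, 0.0, -1.9]
gripper_width: 0.018
```

```bash
python3 - <<'E'
from h import *
goto([.6731,-.0384,.0585],1.623)
E
```

```text
t 45.4 tcp [ 0.6764 -0.078   0.0999] yaw 1.542 q7 -0.28 w 0.018 F [-0.8  0.  -1.9]
  shift [3.95, -0.45, 4.13] rot [0.003, 0.001, -0.081]
```

Request:
step_arm(motion=[[[0,-0.4,1.5],[0,0,-0.08],1],[[1.5,-0.4,3],[0,0,-0.08],1],[[3,-0.4,4.1],[0,0,-0.08],1],[[4,-0.4,4.1],[0.003,0.001,-0.08],1],[[4,-0.4,4.1],[0.003,0.001,-0.08],1],[[4,-0.4,4.1],[0.003,0.001,-0.08],1]])

```text
clock: 46.0
tcp_pos: [0.6745, -0.0376, 0.0598]
orientation: [0.0, 0.688, 0.725, 0.0]
force: [-0.5, -0.6, -2.2]
gripper_width: 0.018
```

```bash
python3 - <<'E'
from h import *
goto([.6658,.1004,.0585],1.623)
E
python3 chk.py 140 80 200 150 4 g1 190 60 180 130 4
```

```text
t 46.0 tcp [ 0.6745 -0.0376  0.0598] yaw 1.623 q7 -0.29 w 0.018 F [-0.5 -0.6 -2.2]
  shift [13.83, -0.15, 0.13] rot [0.001, -0.0, -0.0]
```

View pics/g1t.png

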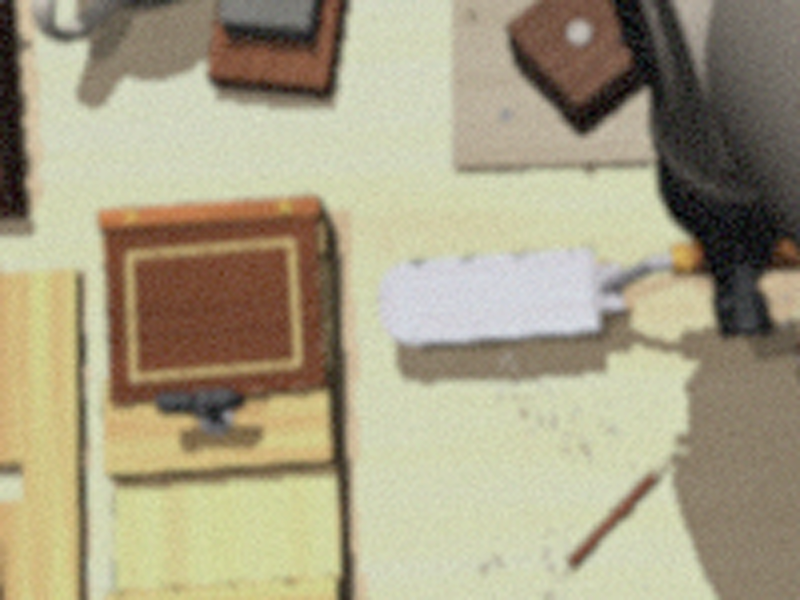

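Request:
step_arm(motion=[[[0.5,0,0.1],[0,0,0],1],[[1.5,0,0.1],[0,0,0],1],[[3,0,0.1],[0,0,0],1],[[4.5,-0.1,0.1],[0,0,0],1],[[6,-0.1,0.1],[0,0,0],1],[[7.5,-0.1,0.1],[0,0,0],1],[[9,-0.1,0.1],[0,0,0],1],[[10.5,-0.1,0.1],[0,0,0],1],[[12,-0.1,0.1],[0,0,0],1],[[13,-0.1,0.1],[0,0,0],1],[[13.8,-0.1,0.1],[0,0,0],1],[[13.8,-0.1,0.1],[0,0,0],1]])

```text
clock: 47.3
tcp_pos: [0.6661, 0.1005, 0.0586]
orientation: [0.0, 0.688, 0.725, 0.0]
force: [0.7, -0.3, -2.1]
gripper_width: 0.0178
```

```bash
python3 - <<'E'
from h import *
goto([.6658,.1004,.0585],1.623)
E
python3 chk.py 140 80 200 150 4 g2 190 60 180 130 4
```

```text
t 47.3 tcp [0.6661 0.1005 0.0586] yaw 1.623 q7 -0.5 w 0.0178 F [ 0.7 -0.3 -2.1]
  shift [-0.01, -0.03, 0.01] rot [0.001, -0.0, -0.0]
```

View pics/g2t.png

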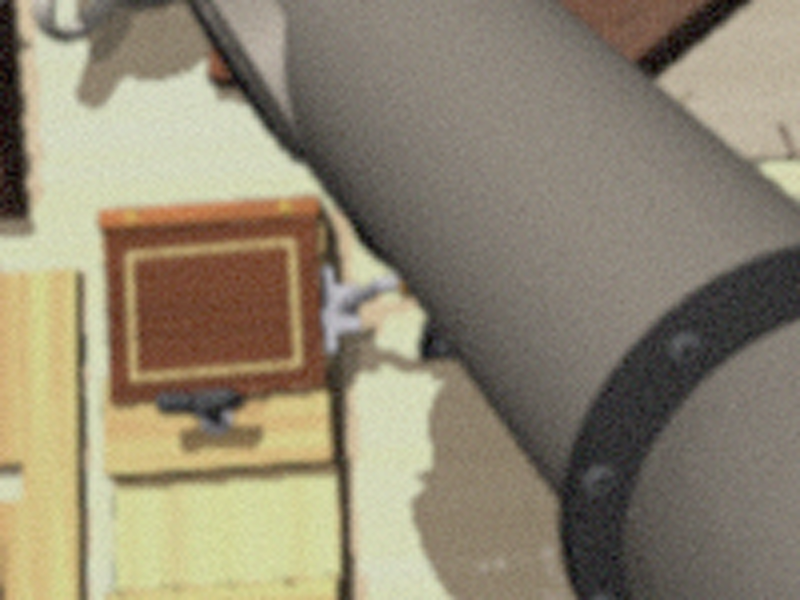

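View pics/g2s.png

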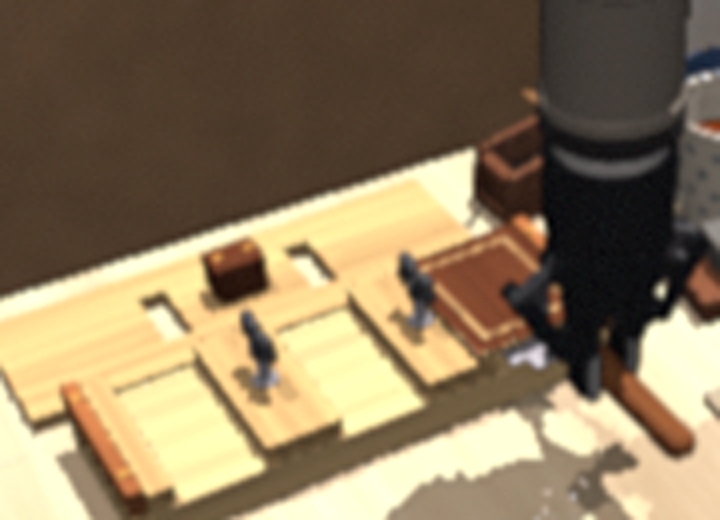

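Request:
step_arm(motion=[[[0,0,-0.2],[0,0,0],1],[[0,0,-0.4],[0,0,0],1],[[0,0,-0.6],[0,0,0],1],[[0,0,-0.8],[0,0,0],1],[[0,0,-1.1],[0,0,0],1],[[0,0,-1.5],[0,0,0],1],[[0,0,-2],[0,0,0],1],[[0,0,-2.5],[0,0,0],1],[[0,0,-3],[0,0,0],1],[[0,0,-3.5],[0,0,0],1],[[0,0,-3.5],[0,0,0],1],[[0,0,-3.5],[0,0,0],1]])

```text
clock: 48.6
tcp_pos: [0.6664, 0.0982, 0.0936]
orientation: [0.001, 0.689, 0.724, -0.0]
force: [0.5, 0.2, -2.6]
gripper_width: 0.0182
```

Request:
step_arm(motion=[[[-0.3,0,-0.2],[0,0,0],1],[[-0.9,0,-0.4],[0,0,0],1],[[-1.8,0,-0.6],[0,0,0],1],[[-3,0,-0.8],[0,0,0],1],[[-4.3,0,-1],[0,0,0],1],[[-5.7,0,-1.3],[0,0,0],1],[[-7.1,0,-1.6],[0,0,0],1],[[-8.5,0,-2],[0,0,0],1],[[-9.9,0,-2.4],[0,0,0],1],[[-11.3,0,-2.6],[0,0,0],1],[[-12.4,0,-2.6],[0,0,0],1],[[-13,0,-2.6],[0,0,0],1]])

```text
clock: 49.8
tcp_pos: [0.6729, -0.0336, 0.1197]
orientation: [0.001, 0.69, 0.724, -0.0]
force: [-0.2, 0.3, -1.8]
gripper_width: 0.0181
```

```bash
python3 - <<'E'
from h import *
goto([.51,-.08,.13],.82)
E
python3 chk.py 140 80 200 150 4 g3 190 60 180 130 4
```

```text
t 49.8 tcp [ 0.6729 -0.0336  0.1197] yaw 1.619 q7 -0.27 w 0.0181 F [-0.2  0.3 -1.8]
  shift [-3.85, -16.49, -1.04] rot [0.002, 0.001, 0.799]
```

View pics/g3t.png

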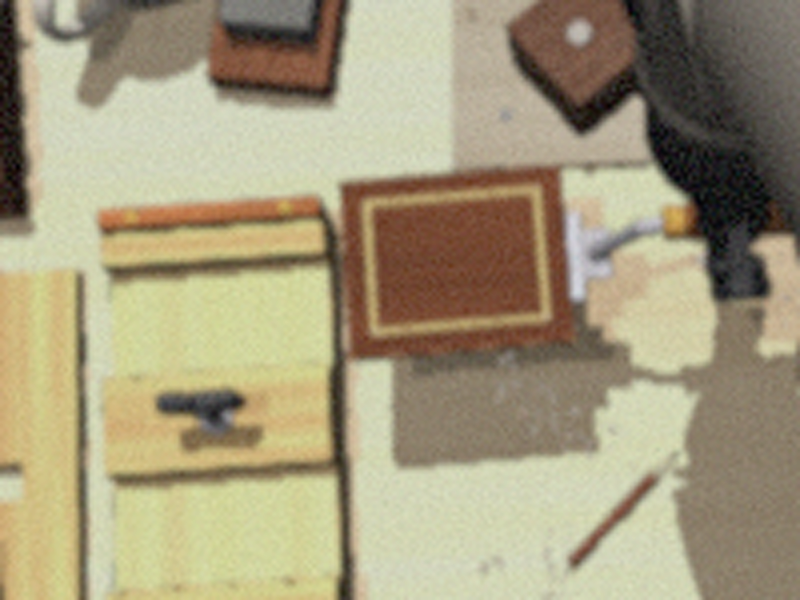

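Request:
step_arm(motion=[[[-0.1,-0.4,-0.1],[0,0,0.015],1],[[-0.3,-1.1,-0.2],[0,0,0.045],1],[[-0.6,-2.4,-0.3],[0,0,0.09],1],[[-0.9,-4,-0.4],[0,0,0.15],1],[[-1.3,-5.9,-0.5],[0,0,0.23],1],[[-1.8,-7.9,-0.6],[0,0,0.32],1],[[-2.3,-9.9,-0.7],[0,0,0.42],1],[[-2.8,-11.9,-0.8],[0,0,0.52],1],[[-3.2,-13.7,-0.9],[0,0,0.62],1],[[-3.5,-15.2,-1],[0,0,0.7],1],[[-3.7,-16.1,-1],[0,0,0.76],1],[[-3.8,-16.5,-1],[0,0,0.8],1]])

```text
clock: 51.1
tcp_pos: [0.508, -0.0787, 0.1296]
orientation: [0.001, 0.918, 0.397, -0.0]
force: [0.1, -0.1, -1.7]
gripper_width: 0.0181
```

```bash
python3 - <<'E'
from h import *
goto([.50,-.1355,.11],-.003)
E
```

```text
t 51.1 tcp [ 0.508  -0.0787  0.1296] yaw 0.816 q7 -0.89 w 0.0181 F [ 0.1 -0.1 -1.7]
  shift [-4.68, 3.31, 1.98] rot [0.002, 0.001, 0.819]
```

Request:
step_arm(motion=[[[-0.1,0.1,0],[0,0,0.015],1],[[-0.3,0.2,0],[0,0,0.045],1],[[-0.7,0.5,0],[0,0,0.1],1],[[-1.1,0.8,0],[0,0,0.17],1],[[-1.6,1.1,0],[0,0,0.25],1],[[-2.2,1.5,0.5],[0,0,0.34],1],[[-2.8,2,1],[0,0,0.44],1],[[-3.4,2.4,1.5],[0,0,0.54],1],[[-3.9,2.8,1.8],[0,0,0.64],1],[[-4.3,3.1,2],[0,0,0.73],1],[[-4.6,3.3,2],[0,0,0.79],1],[[-4.7,3.3,2],[0,0,0.819],1]])

```text
clock: 52.3
tcp_pos: [0.5, -0.1358, 0.1096]
orientation: [0.001, 1.0, -0.003, -0.0]
force: [-0.3, 0.3, -1.5]
gripper_width: 0.0177
```

```bash
python3 - <<'E'
from h import *
goto([.540,-.1355,.064],-.003)
E
python3 chk.py 310 80 200 150 4 i1 370 170 180 150 4
```

```text
t 52.3 tcp [ 0.5    -0.1358  0.1096] yaw -0.006 q7 -1.51 w 0.0177 F [-0.3  0.3 -1.5]
  shift [4.01, -0.06, 4.56] rot [0.002, 0.0, -0.003]
```

View pics/i1t.png

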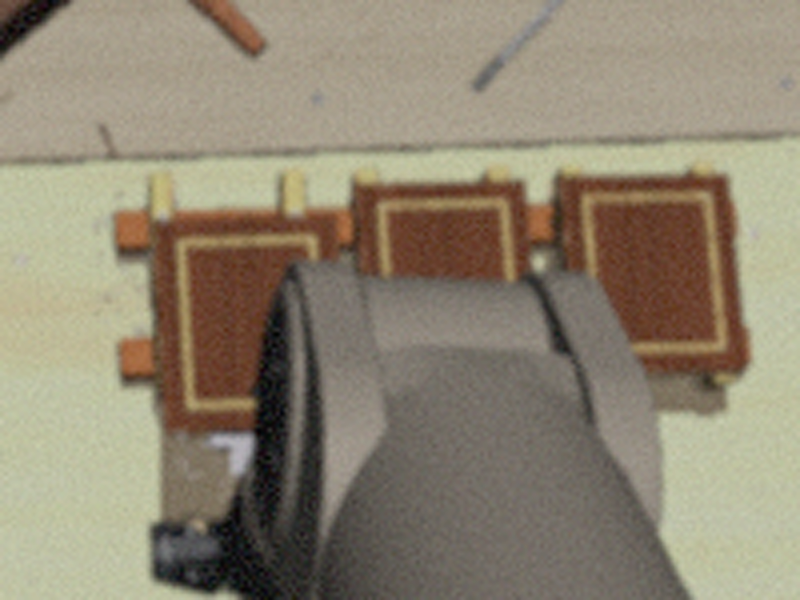

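Request:
step_arm(motion=[[[0.3,0,0.2],[0,0,-0.003],1],[[1,0,0.6],[0,0,-0.003],1],[[2,0,1.2],[0,0,-0.003],1],[[3,0,2],[0,0,-0.003],1],[[3.6,0,2.7],[0,0,-0.003],1],[[3.9,0,3.3],[0,0,-0.003],1],[[4,0,3.8],[0,0,-0.003],1],[[4,0,4.2],[0,0,-0.003],1],[[4,0,4.5],[0,0,-0.003],1],[[4,0,4.5],[0,0,-0.003],1],[[4,0,4.5],[0,0,-0.003],1]])

```text
clock: 53.5
tcp_pos: [0.5398, -0.1356, 0.0649]
orientation: [0.001, 1.0, -0.0, -0.0]
force: [-0.3, -0.2, -1.9]
gripper_width: 0.0177
```

```bash
python3 - <<'E'
from h import *
goto([.540,-.1355,.044],-.003)
E
python3 chk.py 310 80 200 150 4 i2 330 170 180 150 4
```

```text
t 53.5 tcp [ 0.5398 -0.1356  0.0649] yaw -0.0 q7 -1.53 w 0.0177 F [-0.3 -0.2 -1.9]
  shift [0.02, -0.02, 2.09] rot [0.002, 0.0, 0.003]
```

View pics/i2t.png

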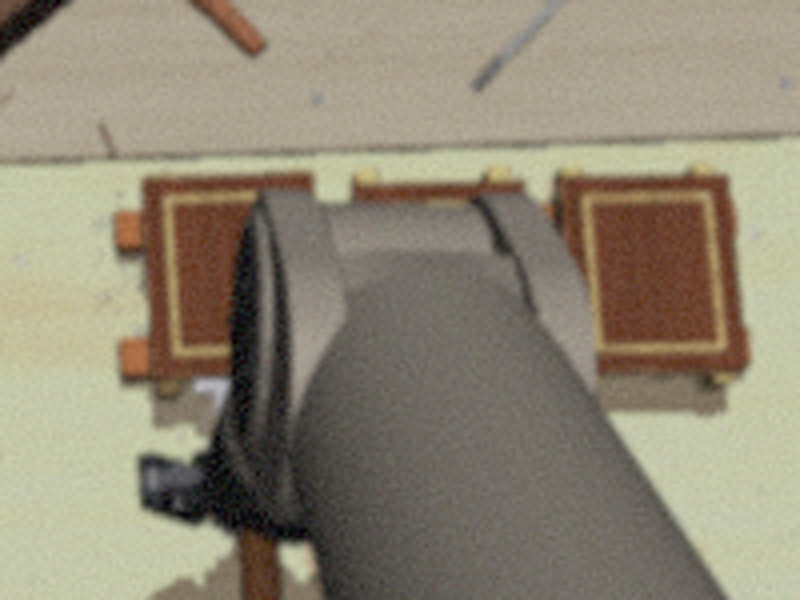

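Request:
step_arm(motion=[[[0,0,0.3],[0,0,0.002],1],[[0,0,0.6],[0,0,0.002],1],[[0,0,0.9],[0,0,0.002],1],[[0,0,1.2],[0,0,0.002],1],[[0,0,1.5],[0,0,0.002],1],[[0,0,1.8],[0,0,0.002],1],[[0,0,2.1],[0,0,0.002],1],[[0,0,2.1],[0,0,0.002],1],[[0,0,2.1],[0,0,0.002],1]])

```text
clock: 54.5
tcp_pos: [0.5401, -0.1357, 0.044]
orientation: [0.001, 1.0, -0.001, 0.0]
force: [-0.1, 0.0, -1.8]
gripper_width: 0.018
```

Request:
step_arm(motion=[[[-0.3,0,0],[0,0,0],1],[[-0.9,0,0],[0,0,0],1],[[-2,0,0],[0,0,0],1],[[-3.5,0,0],[0,0,0],1],[[-5,0,0],[0,0,0],1],[[-6.7,0,0],[0,0,0],1],[[-8.4,0,0],[0,0,0],1],[[-10,0,0],[0,0,0],1],[[-11.3,0,0],[0,0,0],1],[[-12.3,0,0],[0,0,0],1],[[-12.6,0,0],[0,0,0],1]])

```text
clock: 55.6
tcp_pos: [0.4126, -0.1355, 0.044]
orientation: [0.001, 1.0, -0.001, -0.0]
force: [1.3, -1.2, -1.6]
gripper_width: 0.0179
```

```bash
python3 - <<'E'
from h import *
goto()
E
python3 chk.py 310 80 200 150 4 i3 330 170 180 150 4
```

```text
t 55.6 tcp [ 0.4126 -0.1355  0.044 ] yaw -0.003 q7 -1.51 w 0.0179 F [ 1.3 -1.2 -1.6]
  shift [0.0, 0.0, 0.0] rot [0.002, 0.001, 0.0]
```

View pics/i3t.png

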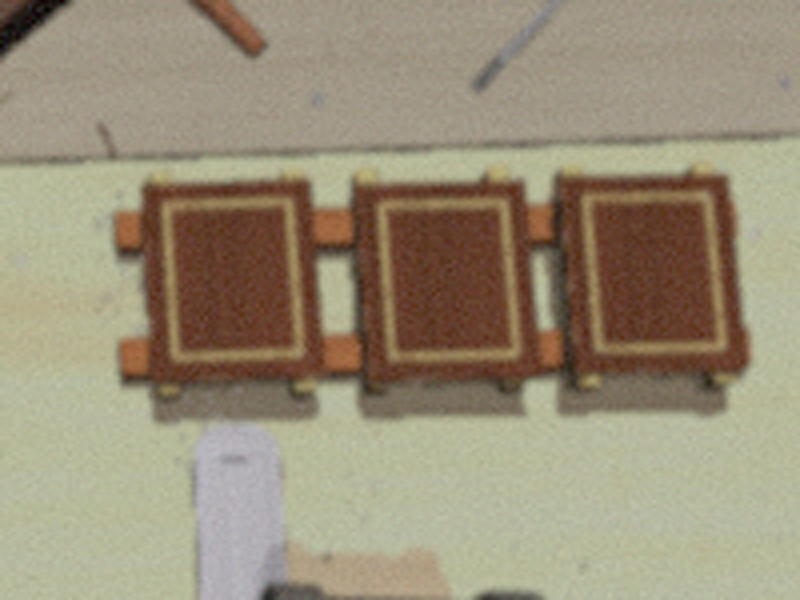

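```bash
python3 - <<'E'
from h import *
goto([.47,-.11,.09],1.6)
E
```

```text
t 55.7 tcp [ 0.414  -0.1355  0.0441] yaw -0.002 q7 -1.51 w 0.0181 F [ 0.3  0.3 -1.3]
  shift [5.6, -2.55, -4.59] rot [0.002, 0.001, -1.602]
```

Request:
step_arm(motion=[[[0,0,-3],[0,0,-0.05],1],[[0,0,-4.6],[0,0,-0.19],1],[[0,0,-4.6],[0,0,-0.33],1],[[0,0,-4.6],[0,0,-0.47],1],[[0,-1,-4.6],[0,0,-0.61],1],[[1,-2,-4.6],[0,0,-0.75],1],[[2,-2.5,-4.6],[0,0,-0.89],1],[[3,-2.5,-4.6],[0,0,-1.03],1],[[4,-2.5,-4.6],[0,0,-1.17],1],[[5,-2.5,-4.6],[0,0,-1.31],1],[[5.6,-2.5,-4.6],[0,0,-1.45],1],[[5.6,-2.5,-4.6],[0,0,-1.59],1]])

```text
clock: 56.9
tcp_pos: [0.4722, -0.1103, 0.0904]
orientation: [0.002, 0.699, 0.715, 0.001]
force: [-0.1, 0.2, -1.4]
gripper_width: 0.0183
```

```bash
python3 - <<'E'
from h import *
goto([.47,-.11,.0225],1.6)
E
```

```text
t 56.9 tcp [ 0.4722 -0.1103  0.0904] yaw 1.594 q7 -0.17 w 0.0183 F [-0.1  0.2 -1.4]
  shift [0.05, -0.24, 6.79] rot [0.003, 0.002, -0.006]
```

Request:
step_arm(motion=[[[0,0,2],[0.003,0.002,0],1],[[0,0,4],[0.003,0.002,0],1],[[0,0,5.5],[0.003,0.002,0],1],[[0,0,6.2],[0.003,0.002,0],1],[[0,0,6.5],[0.003,0.002,0],1],[[0,0,6.7],[0.003,0.002,0],1],[[0,0,6.8],[0.003,0.002,0],1],[[0,0,6.85],[0.003,0.002,0],1]])

```text
clock: 57.7
tcp_pos: [0.4729, -0.1105, 0.0224]
orientation: [0.0, 0.699, 0.715, 0.0]
force: [0.6, 0.3, -0.2]
gripper_width: 0.0181
```

```bash
python3 - <<'E'
from h import *
goto(); print(arm.read_state()["wrist_torque"])
E
python3 chk.py 240 130 180 150 4 j1 250 150 160 130 5
```

```text
t 57.7 tcp [ 0.4729 -0.1105  0.0224] yaw 1.594 q7 -0.26 w 0.0181 F [ 0.6  0.3 -0.2]
  shift [0.0, 0.0, 0.0] rot [0.001, -0.0, -0.0]
[-0.14300403 -0.03279462 -0.08688861]
```

View pics/j1s.png

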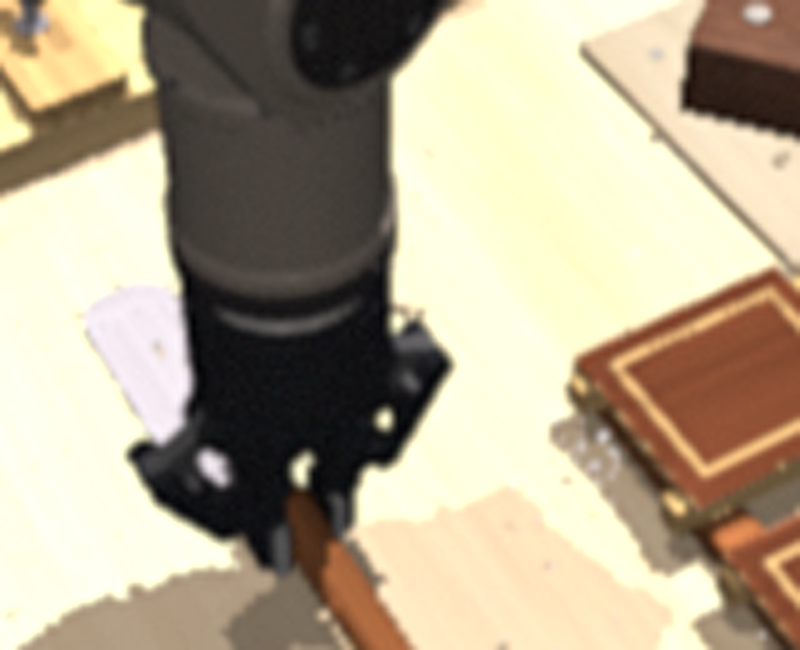

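Request:
step_arm(motion=[[[0,0,0.1],[0,0,0],1],[[0,0,0.15],[0,0,0],1],[[0,0,0.15],[0,0,0],0.8],[[0,0,0.1],[0,0,0],0.6],[[0,0,0.1],[0,0,0],0.4],[[0,0,0.1],[0,0,0],0.4],[[0,0,-3],[0,0,0],0.4],[[0,0,-7],[0,0,0],0.4],[[0,0,-12],[0,0,0],0.4],[[0,0,-17],[0,0,0],0.4],[[0,0,-20],[0,0,0],0.4],[[0,0,-20],[0,0,0],0.4]], newtons=80)

```text
clock: 59.0
tcp_pos: [0.4755, -0.1108, 0.2268]
orientation: [0.004, 0.699, 0.715, 0.002]
force: [0.4, 0.1, -0.4]
gripper_width: 0.0509
```

```bash
python3 - <<'E'
from h import *
goto([.51,.23,.24],.053)
E
python3 chk.py 240 130 180 150 4 j2 250 150 160 130 5
```

```text
t 59.0 tcp [ 0.4755 -0.1108  0.2268] yaw 1.593 q7 -0.02 w 0.0509 F [ 0.4  0.1 -0.4]
  shift [33.99, 4.23, -1.36] rot [0.009, -0.005, 1.54]
```

View pics/j2t.png

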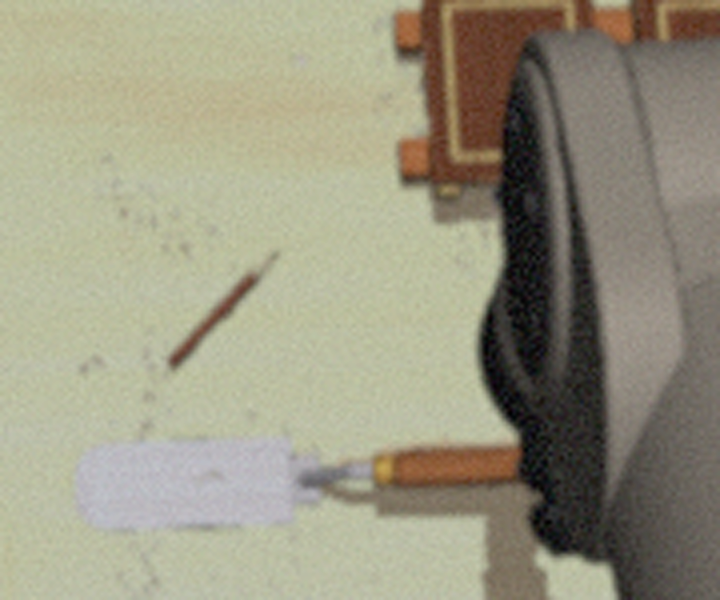

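View pics/j2s.png

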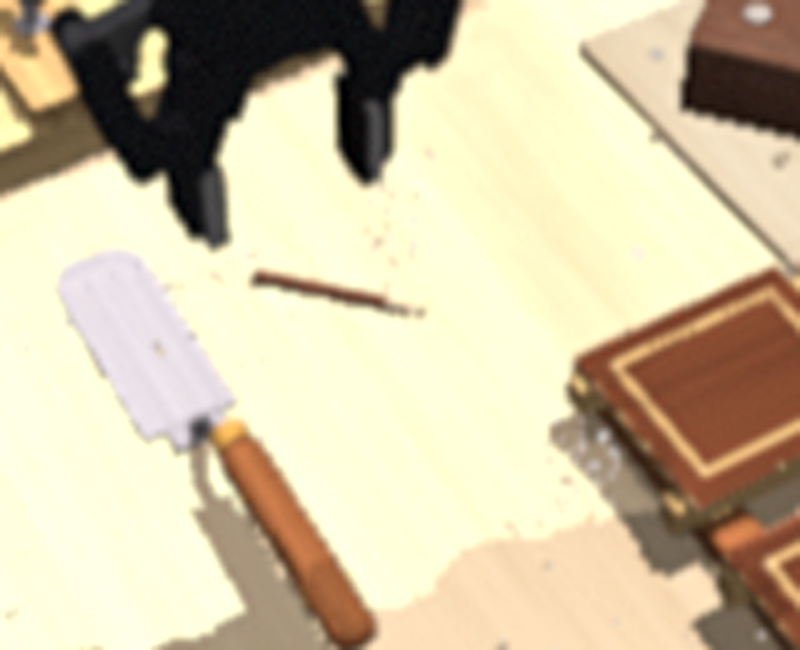

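Request:
step_arm(motion=[[[3,0.5,-1],[0,0,0.14],0.35],[[6,1,-1.4],[0,0,0.28],0.35],[[9,1.5,-1.4],[0,0,0.42],0.35],[[12,2,-1.4],[0,0,0.56],0.35],[[15,2.5,-1.4],[0,0,0.7],0.35],[[18,3,-1.4],[0,0,0.84],0.35],[[21,3.5,-1.4],[0,0,0.98],0.35],[[24,4,-1.4],[0,0,1.12],0.35],[[27,4.2,-1.4],[0,0,1.26],0.35],[[30,4.2,-1.4],[0,0,1.4],0.35],[[34,4.2,-1.4],[0.009,-0.005,1.54],0.35],[[34,4.2,-1.4],[0.009,-0.005,1.54],0.35]])

```text
clock: 60.3
tcp_pos: [0.5045, 0.2364, 0.2345]
orientation: [-0.002, 1.0, 0.029, -0.005]
force: [0.7, 0.2, 0.1]
gripper_width: 0.0555
```

```bash
python3 - <<'E'
from h import *
goto([.5224,.362,.12],.053)
E
python3 chk.py 90 110 180 200 3 k1 170 60 180 150 4
```

```text
t 60.3 tcp [0.5045 0.2364 0.2345] yaw 0.057 q7 -2.23 w 0.0555 F [0.7 0.2 0.1]
  shift [2.63, -12.39, 11.48] rot [-0.005, 0.011, 0.004]
```

View pics/k1s.png

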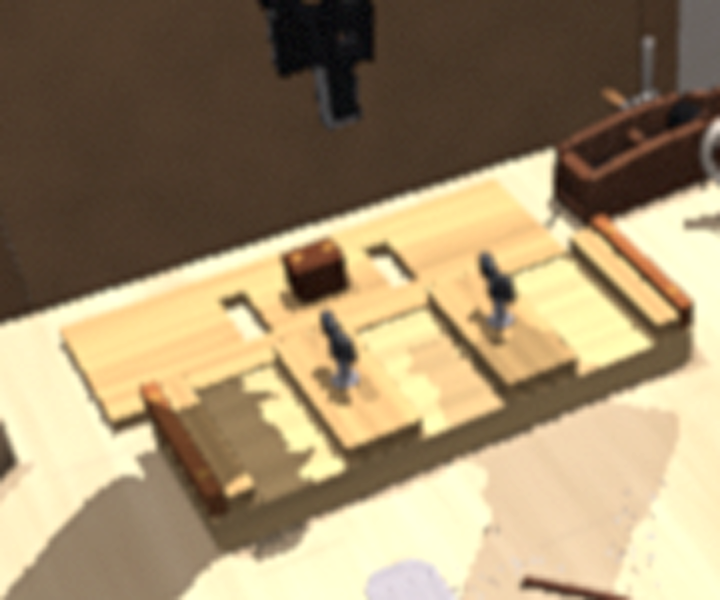

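Request:
step_arm(motion=[[[1.3,-4,3],[-0.005,0.011,0.004],0.35],[[2.6,-8,6],[-0.005,0.011,0.004],0.35],[[2.6,-12.4,9],[-0.005,0.011,0.004],0.35],[[2.6,-12.4,11.5],[-0.005,0.011,0.004],0.35],[[2.6,-12.4,11.5],[-0.005,0.011,0.004],0.35],[[2.6,-12.4,11.5],[-0.005,0.011,0.004],0.35]])

```text
clock: 61.0
tcp_pos: [0.5236, 0.3535, 0.1181]
orientation: [0.003, 1.0, 0.026, -0.001]
force: [0.6, 0.1, -0.0]
gripper_width: 0.0554
```

```bash
python3 - <<'E'
from h import *
goto([.5224,.362,.0193],.053)
E
python3 chk.py 90 110 180 200 3 k2 170 40 180 150 4
```

```text
t 61.0 tcp [0.5236 0.3535 0.1181] yaw 0.052 q7 -2.49 w 0.0554 F [ 0.6  0.1 -0. ]
  shift [-0.07, -0.92, 9.88] rot [0.007, 0.001, -0.001]
```

View pics/k2s.png

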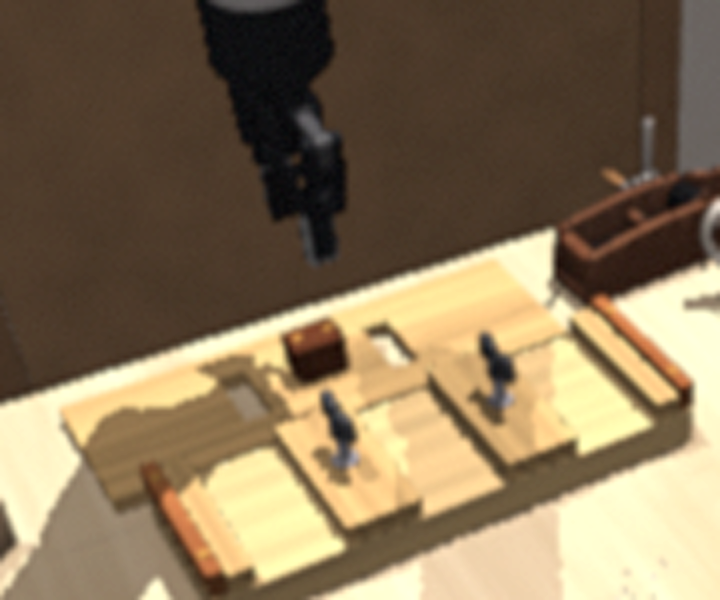

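Request:
step_arm(motion=[[[-0.1,-0.9,2],[0.007,0,0],0.35],[[-0.1,-0.9,4],[0.007,0,0],0.35],[[-0.1,-0.9,5],[0.007,0,0],0.35],[[-0.1,-0.9,7],[0.007,0,0],0.35],[[-0.1,-0.9,9],[0.007,0,0],0.35],[[-0.1,-0.9,9.8],[0.007,0,0],0.35],[[-0.1,-0.9,9.8],[0.007,0,0],0.5],[[-0.1,-0.9,9.8],[0.007,0,0],0.7],[[-0.1,-0.9,9.8],[0.007,0,0],1],[[-0.1,-0.9,9.8],[0.007,0,0],1],[[-0.1,-0.9,9.8],[0.007,0,0],1],[[-0.1,-0.9,9.8],[0.007,0,0],1]], newtons=80)

```text
clock: 62.3
tcp_pos: [0.5246, 0.3631, 0.0239]
orientation: [-0.002, 1.0, 0.025, 0.002]
force: [-0.3, -2.8, 6.8]
gripper_width: 0.0266
```

Request:
step_arm(motion=[[[0,0,-1],[0,0,0],1],[[0,0,-2.5],[0,0,0],1],[[0,0,-4],[0,0,0],1],[[0,0,-6],[0,0,0],1],[[0,0,-8],[0,0,0],1],[[0,0,-10],[0,0,0],1],[[0,0,-11.5],[0,0,0],1],[[0,0,-12],[0,0,0],1],[[0,0,-12],[0,0,0],1]])

```text
clock: 63.2
tcp_pos: [0.5244, 0.3629, 0.1449]
orientation: [-0.002, 1.0, 0.025, 0.003]
force: [0.3, -0.4, -5.4]
gripper_width: 0.026
```

```bash
python3 - <<'E'
from h import *
goto([.547,.2255,.14],.053)
E
python3 chk.py 90 110 180 200 3 k3 170 40 180 150 4
```

```text
t 63.2 tcp [0.5244 0.3629 0.1449] yaw 0.051 q7 -2.48 w 0.026 F [ 0.3 -0.4 -5.4]
  shift [1.56, 13.84, 0.44] rot [-0.004, -0.005, -0.002]
```

View pics/k3s.png

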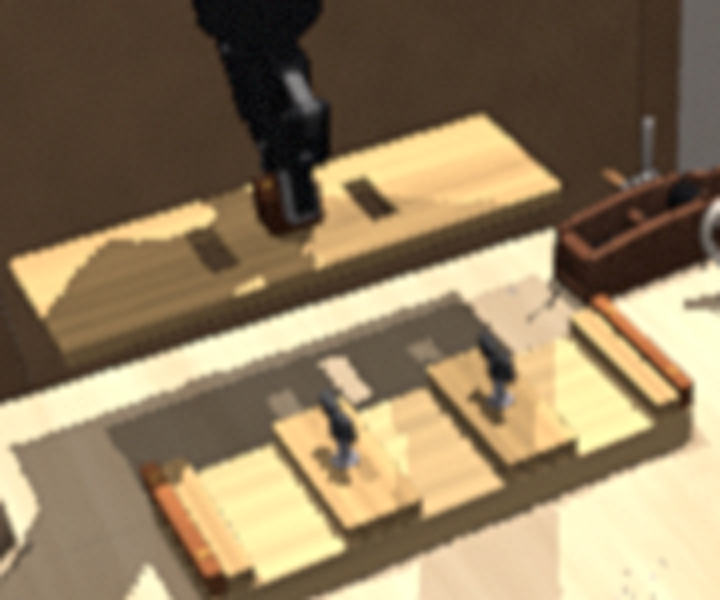

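```bash
python3 - <<'E'
from h import *
goto([.549,.2255,.145],.053)
E
```

```text
t 63.3 tcp [0.5237 0.3622 0.1431] yaw 0.051 q7 -2.48 w 0.0264 F [-0.1 -0.5 -4.5]
  shift [1.84, 13.78, -0.21] rot [-0.002, -0.003, -0.002]
```

Request:
step_arm(motion=[[[0.2,0.6,-0.2],[0,0,0],1],[[0.4,2,-0.3],[0,0,0],1],[[0.7,4,-0.3],[0,0,0],1],[[1,6.5,-0.3],[0,0,0],1],[[1.3,9,-0.3],[0,0,0],1],[[1.6,11.3,-0.2],[0,0,0],1],[[1.8,13,-0.2],[0,0,0],1],[[1.8,13.8,-0.2],[-0.002,-0.003,-0.002],1],[[1.8,13.8,-0.2],[-0.002,-0.003,-0.002],1],[[1.8,13.8,-0.2],[-0.002,-0.003,-0.002],1]])

```text
clock: 64.3
tcp_pos: [0.5484, 0.2265, 0.145]
orientation: [-0.001, 1.0, 0.027, 0.0]
force: [0.3, 0.8, -3.6]
gripper_width: 0.0261
```

```bash
python3 - <<'E'
from h import *
goto([.549,.2255,.078],.053)
ct=cam("top");cs=cam("scene")
crop(cs,180,60,180,150,4,"k4s.png"); crop(ct,140,90,120,190,4,"k4t.png")
# predicted cover corners for TCP-> cover centre
th=.053;o=np.array([.547,.2255]);z=arm.read_state()["tcp_pos"][2]-.0239+.012
for x,y in((.172,.056),(.172,-.056),(-.172,-.056),(-.172,.056),(.056+.01,.027),(.056-.01,-.027),(-.046,.027),(-.066,-.027)):
    p=[o[0]+x*np.cos(th)-y*np.sin(th)-.001,o[1]+x*np.sin(th)+y*np.cos(th),z]
    print(x,y,((proj(cs,p)-[180,60])*4+1.5).round(),((proj(ct,p)-[140,90])*4+1.5).round())
E
```

```text
t 64.3 tcp [0.5484 0.2265 0.145 ] yaw 0.054 q7 -2.26 w 0.0261 F [ 0.3  0.8 -3.6]
  shift [0.05, 0.11, 6.7] rot [-0.001, -0.0, 0.001]
0.172 0.056 [564. 115.] [ 47. 111.]
0.172 -0.056 [657. 197.] [282.  96.]
-0.172 -0.056 [134. 391.] [307. 824.]
-0.172 0.056 [ 67. 284.] [ 53. 844.]
0.066 0.027 [444. 185.] [111. 321.]
0.046 -0.027 [457. 238.] [229. 354.]
-0.046 0.027 [282. 241.] [115. 557.]
-0.066 -0.027 [289. 299.] [235. 592.]
```

View pics/k4s.png

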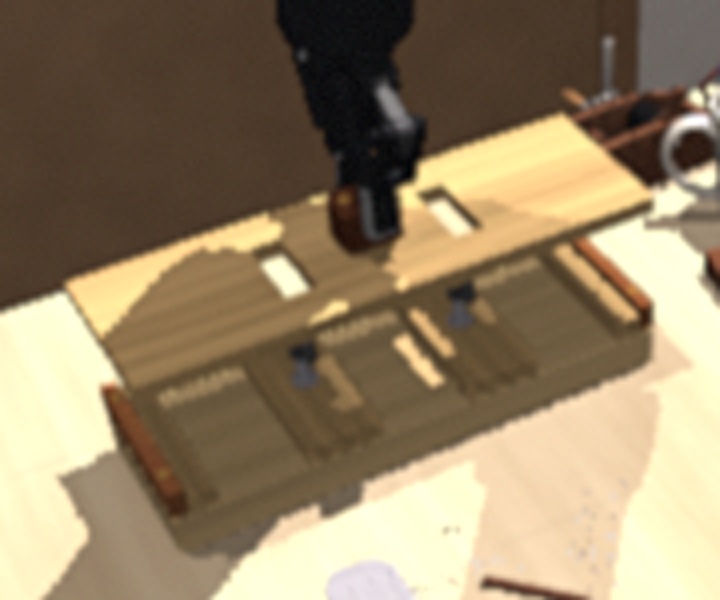

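View pics/k4t.png

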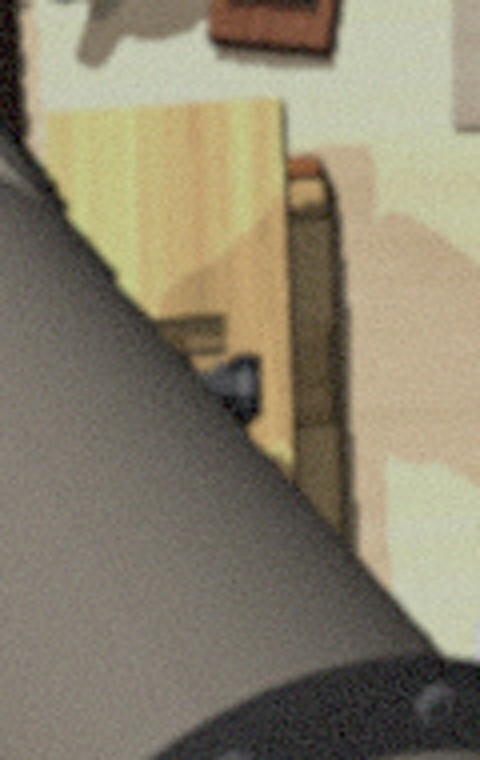

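Request:
step_arm(motion=[[[0.05,0.1,1],[0,0,0.001],1],[[0.05,0.1,2],[0,0,0.001],1],[[0.05,0.1,2.8],[0,0,0.001],1],[[0.05,0.1,3.5],[0,0,0.001],1],[[0.05,0.1,4.2],[0,0,0.001],1],[[0.05,0.1,4.5],[0,0,0.001],1],[[0.05,0.1,4.5],[0,0,0.001],1]])

```text
clock: 65.1
tcp_pos: [0.5485, 0.226, 0.0994]
orientation: [-0.001, 1.0, 0.027, -0.0]
force: [-0.7, 0.2, -4.4]
gripper_width: 0.0263
```

```bash
python3 - <<'E'
from h import *
goto([.549,.2255,.077],.053)
cs=cam("scene")
crop(cs,180,60,180,150,4,"k5s.png")
E
```

```text
t 65.1 tcp [0.5485 0.226  0.0994] yaw 0.054 q7 -2.29 w 0.0263 F [-0.7  0.2 -4.4]
  shift [0.05, 0.05, 2.24] rot [-0.001, 0.001, 0.001]
```

View pics/k5s.png

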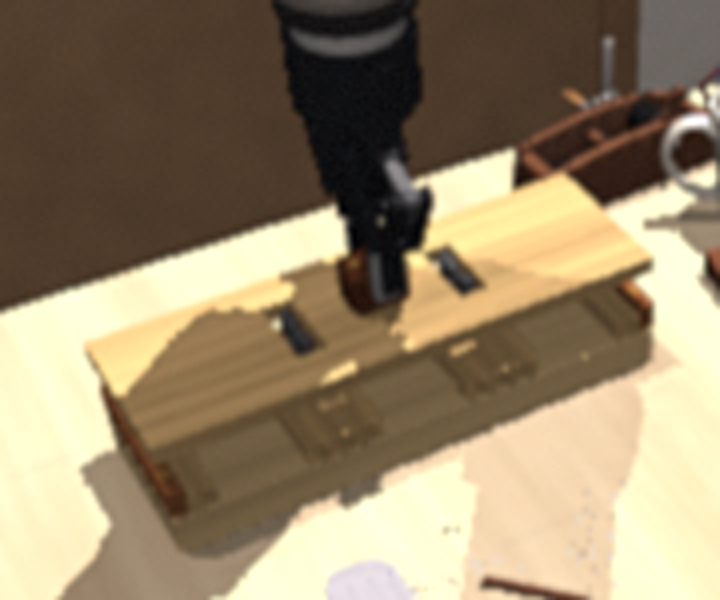

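Wings are in the slots (≈(295,330), (458,270)). Lower on.

Request:
step_arm(motion=[[[0,0,0.6],[0,0,0],1],[[0,0,1.1],[0,0,0],1],[[0,0,1.6],[0,0,0],1],[[0,0,1.9],[0,0,0],1],[[0,0,2.1],[0,0,0],1],[[0,0,2.2],[0,0,0],1],[[0,0,2.2],[0,0,0],1]])

```text
clock: 65.85
tcp_pos: [0.5488, 0.2262, 0.0778]
orientation: [-0.001, 1.0, 0.027, -0.0]
force: [0.3, 0.3, -5.4]
gripper_width: 0.0262
```

Request:
step_arm(motion=[[[0,0,0.1],[0,0,0],1],[[0,0,0.2],[0,0,0],1],[[0,0,0.2],[0,0,0],1]])

```text
clock: 66.15
tcp_pos: [0.5489, 0.2263, 0.076]
orientation: [-0.001, 1.0, 0.027, 0.0]
force: [-0.0, -0.4, -3.5]
gripper_width: 0.0267
```

Request:
step_arm(motion=[[[0,0,0.1],[0,0,0],1],[[0,0,0.1],[0,0,0],1],[[0,0,0.1],[0,0,0],1]])

```text
clock: 66.45
tcp_pos: [0.549, 0.2263, 0.0759]
orientation: [-0.001, 1.0, 0.027, 0.0]
force: [-2.9, -1.6, 5.4]
gripper_width: 0.0264
```

Seated. Release and rise.

Request:
step_arm(motion=[[[0,0,0],[0,0,0],0.7],[[0,0,0],[0,0,0],0.4],[[0,0,0],[0,0,0],0.35],[[0,0,0],[0,0,0],0.35],[[0,0,-3],[0,0,0],0.35],[[0,0,-6],[0,0,0],0.35],[[0,0,-8.5],[0,0,0],0.35],[[0,0,-8.5],[0,0,0],0.35]])

```text
clock: 67.25
tcp_pos: [0.5512, 0.2277, 0.1648]
orientation: [-0.002, 1.0, 0.027, 0.004]
force: [0.1, 0.5, -0.6]
gripper_width: 0.0559
```

```bash
python3 - <<'E'
from h import *
goto([.6023,.2286,.157],1.628)
cs=cam("scene")
crop(cs,180,60,180,150,4,"k6s.png")
E
```

```text
t 67.25 tcp [0.5512 0.2277 0.1648] yaw 0.054 q7 -2.25 w 0.0559 F [ 0.1  0.5 -0.6]
  shift [5.1, 0.19, 0.82] rot [0.003, -0.009, -1.574]
```

View pics/k6s.png

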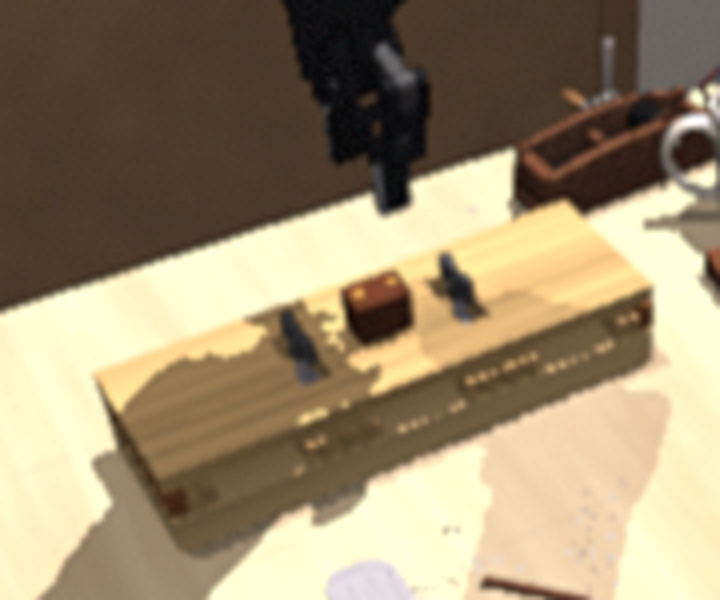

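Request:
step_arm(motion=[[[1,0,0],[0,0,-0.14],0.5],[[2,0,0],[0,0,-0.28],0.7],[[3,0,0],[0,0,-0.42],0.7],[[4,0.1,0],[0,0,-0.56],0.7],[[5.1,0.2,0.3],[0,0,-0.7],0.7],[[5.1,0.2,0.3],[0,0,-0.84],0.7],[[5.1,0.2,0.3],[0,0,-0.98],0.7],[[5.1,0.2,0.3],[0,0,-1.12],0.7],[[5.1,0.2,0.3],[0,0,-1.26],0.7],[[5.1,0.2,0.3],[0,0,-1.4],0.7],[[5.1,0.2,0.3],[0.003,-0.009,-1.54],0.7],[[5.1,0.2,0.3],[0.003,-0.009,-1.574],0.7]])

```text
clock: 68.5
tcp_pos: [0.6007, 0.2272, 0.1582]
orientation: [-0.001, 0.685, 0.728, -0.002]
force: [0.1, 0.1, 0.9]
gripper_width: 0.0259
```

```bash
python3 - <<'E'
from h import *
goto([.6023,.2286,.071],1.628)
E
```

```text
t 68.5 tcp [0.6007 0.2272 0.1582] yaw 1.632 q7 -0.81 w 0.0259 F [0.1 0.1 0.9]
  shift [0.14, 0.22, 8.72] rot [-0.006, 0.001, 0.004]
```

Request:
step_arm(motion=[[[0.1,0.2,2],[-0.006,0,0],0.7],[[0.1,0.2,4],[-0.006,0,0],0.7],[[0.1,0.2,5.5],[-0.006,0,0],0.7],[[0.1,0.2,7],[-0.006,0,0],0.7],[[0.1,0.2,8.2],[-0.006,0,0],0.7],[[0.1,0.2,8.7],[-0.006,0,0],0.7],[[0.1,0.2,8.7],[-0.006,0,0],0.8],[[0.1,0.2,8.7],[-0.006,0,0],1],[[0.1,0.2,8.7],[-0.006,0,0],1],[[0.1,0.2,8.7],[-0.006,0,0],1],[[0.1,0.2,8.7],[-0.006,0,0],1]], newtons=60)

```text
clock: 69.6
tcp_pos: [0.6023, 0.2283, 0.0714]
orientation: [0.001, 0.685, 0.728, -0.0]
force: [1.1, 1.1, -5.4]
gripper_width: 0.0086
```

```bash
python3 - <<'E'
from h import *
goto([.6023,.2286,.071],.045)
E
```

```text
t 69.6 tcp [0.6023 0.2283 0.0714] yaw 1.632 q7 -0.88 w 0.0086 F [ 1.1  1.1 -5.4]
  shift [0.03, 0.0, 0.04] rot [0.002, 0.0, 1.587]
```

Request:
step_arm(motion=[[[0,0,0],[0,0,0.14],1],[[0,0,0],[0,0,0.28],1],[[0,0,0],[0,0,0.42],1],[[0,0,0],[0,0,0.56],1],[[0,0,0],[0,0,0.7],1],[[0,0,0],[0,0,0.84],1],[[0,0,0],[0,0,0.98],1],[[0,0,0],[0,0,1.12],1],[[0,0,0],[0,0,1.26],1],[[0,0,0],[0,0,1.4],1],[[0,0,0],[0,0,1.54],1],[[0,0,0],[0,0,1.587],1]])

```text
clock: 70.8
tcp_pos: [0.6022, 0.2284, 0.0714]
orientation: [0.001, 1.0, 0.021, 0.001]
force: [-0.0, 0.5, -4.9]
gripper_width: 0.0088
```

```bash
python3 - <<'E'
from h import *
goto([.6023,.2286,.071],.045);print(arm.read_state()["wrist_torque"])
E
```

```text
t 70.8 tcp [0.6022 0.2284 0.0714] yaw 0.041 q7 -2.25 w 0.0088 F [-0.   0.5 -4.9]
  shift [0.01, -0.02, 0.04] rot [0.001, -0.001, -0.004]
[ 0.13034579 -0.21461453  0.39465181]
```

Request:
step_arm(motion=[[[0,0,0],[0,0,0],1],[[0,0,0],[0,0,-0.01],0.75],[[0,0,0],[0,0,-0.01],0.6],[[0,0,0],[0,0,-0.01],0.6],[[0,0,-3],[0,0,0],0.6],[[0,0,-6],[0,0,0],0.7],[[0,0,-8],[0,0,0],0.7],[[0,0,-8],[0,0,0],0.7]])

```text
clock: 71.6
tcp_pos: [0.6041, 0.2298, 0.1553]
orientation: [-0.001, 1.0, 0.021, 0.004]
force: [-0.5, -0.1, -0.2]
gripper_width: 0.0255
```

```bash
python3 - <<'E'
from h import *
goto([.4905,.2229,.157],1.624)
E
```

```text
t 71.6 tcp [0.6041 0.2298 0.1553] yaw 0.041 q7 -2.21 w 0.0255 F [-0.5 -0.1 -0.2]
  shift [-11.38, 0.22, -0.26] rot [0.005, -0.007, -1.583]
```

Request:
step_arm(motion=[[[-3,0,-0.3],[0,0,-0.14],0.7],[[-6,0,-0.3],[0,0,-0.28],0.7],[[-9,0.1,-0.3],[0,0,-0.42],0.7],[[-11.4,0.2,-0.3],[0,0,-0.56],0.7],[[-11.4,0.2,-0.3],[0,0,-0.7],0.7],[[-11.4,0.2,-0.3],[0,0,-0.84],0.7],[[-11.4,0.2,-0.3],[0,0,-0.98],0.7],[[-11.4,0.2,-0.3],[0,0,-1.12],0.7],[[-11.4,0.2,-0.3],[0,0,-1.26],0.7],[[-11.4,0.2,-0.3],[0,0,-1.4],0.7],[[-11.4,0.2,-0.3],[0.005,-0.007,-1.54],0.7],[[-11.4,0.2,-0.3],[0.005,-0.007,-1.583],0.7]])

```text
clock: 72.8
tcp_pos: [0.49, 0.2228, 0.1567]
orientation: [-0.001, 0.686, 0.727, -0.001]
force: [0.4, 0.7, 0.2]
gripper_width: 0.026
```

```bash
python3 - <<'E'
from h import *
goto([.4905,.2229,.071],1.624)
E
```

```text
t 72.8 tcp [0.49   0.2228 0.1567] yaw 1.629 q7 -0.87 w 0.026 F [0.4 0.7 0.2]
  shift [0.01, 0.07, 8.57] rot [-0.002, -0.0, 0.005]
```

Request:
step_arm(motion=[[[0,0.1,2],[0,0,0],0.7],[[0,0.1,4],[0,0,0],0.7],[[0,0.1,5.5],[0,0,0],0.7],[[0,0.1,7],[0,0,0],0.7],[[0,0.1,8.2],[0,0,0],0.7],[[0,0.1,8.5],[0,0,0],0.7],[[0,0.1,8.5],[0,0,0],0.8],[[0,0.1,8.5],[0,0,0],1],[[0,0.1,8.5],[0,0,0],1],[[0,0.1,8.5],[0,0,0],1],[[0,0.1,8.5],[0,0,0],1]])

```text
clock: 73.9
tcp_pos: [0.4904, 0.2231, 0.0719]
orientation: [-0.001, 0.686, 0.727, -0.001]
force: [-4.5, -0.4, 0.1]
gripper_width: 0.0087
```

Request:
step_arm(motion=[[[0,0,0],[0,0,0.14],1],[[0,0,0],[0,0,0.28],1],[[0,0,0],[0,0,0.42],1],[[0,0,0],[0,0,0.56],1],[[0,0,0],[0,0,0.7],1],[[0,0,0],[0,0,0.84],1],[[0,0,0],[0,0,0.98],1],[[0,0,0],[0,0,1.12],1],[[0,0,0],[0,0,1.26],1],[[0,0,0],[0,0,1.4],1],[[0,0,0],[0,0,1.54],1],[[0,0,0],[0,0,1.585],1]])

```text
clock: 75.1
tcp_pos: [0.4909, 0.2226, 0.072]
orientation: [0.0, 1.0, 0.02, -0.001]
force: [-0.2, -0.8, -3.3]
gripper_width: 0.0085
```

```bash
python3 - <<'E'
from h import *
goto([.4905,.2229,.071],.045);print(arm.read_state()["wrist_torque"])
E
```

```text
t 75.1 tcp [0.4909 0.2226 0.072 ] yaw 0.04 q7 -2.32 w 0.0085 F [-0.2 -0.8 -3.3]
  shift [-0.04, -0.03, 0.1] rot [0.0, 0.001, -0.005]
[-0.09689394  0.00280511  0.39407583]
```

Release, rise and clear the view.

Request:
step_arm(motion=[[[0,0,0],[0,0,0],1],[[0,0,0],[0,0,-0.01],0.75],[[0,0,0],[0,0,-0.01],0.6],[[0,0,0],[0,0,-0.01],0.6],[[0,0,-3],[0,0,0],0.6],[[0,0,-6],[0,0,0],0.6],[[0,0,-10],[0,0,0],0.6],[[0,0,-15],[0,0,0],0.6],[[2,3,-18],[0,0,0],0.6],[[4,8,-18],[0,0,0],0.6],[[4,12,-18],[0,0,0],0.6],[[4,16,-18],[0,0,0],0.6]])

```text
clock: 76.3
tcp_pos: [0.5382, 0.0621, 0.2526]
orientation: [0.0, 1.0, 0.02, 0.0]
force: [1.0, 0.3, 0.5]
gripper_width: 0.0339
```

Request:
step_arm(motion=[[[0,5,0],[0,0,0],0.6],[[0,10,0],[0,0,0],0.6],[[0,15,0],[0,0,0],0.6],[[0,20,0],[0,0,0],0.6],[[-1,25,0],[0,0,0],0.6],[[-3,30,0],[0,0,0],0.6],[[-5,35,0],[0,0,0],0.6],[[-7,40,0],[0,0,0],0.6],[[-9,45,0],[0,0,0],0.6],[[-9,50,0],[0,0,0],0.6],[[-9,50,0],[0,0,0],0.6]])

```text
clock: 77.4
tcp_pos: [0.4648, -0.4475, 0.253]
orientation: [0.002, 1.0, 0.016, -0.0]
force: [-0.2, -0.2, -0.3]
gripper_width: 0.034
```

```bash
python3 - <<'E'
from h import *
goto()
E
python3 chk.py 90 80 420 230 1 l0 90 0 400 400 1; python3 chk.py 150 80 260 200 3 l1 180 90 190 150 4
```

```text
t 77.4 tcp [ 0.4648 -0.4475  0.253 ] yaw 0.032 q7 -0.91 w 0.034 F [-0.2 -0.2 -0.3]
  shift [0.0, 0.0, 0.0] rot [0.004, 0.001, 0.0]
```

View pics/l1t.png

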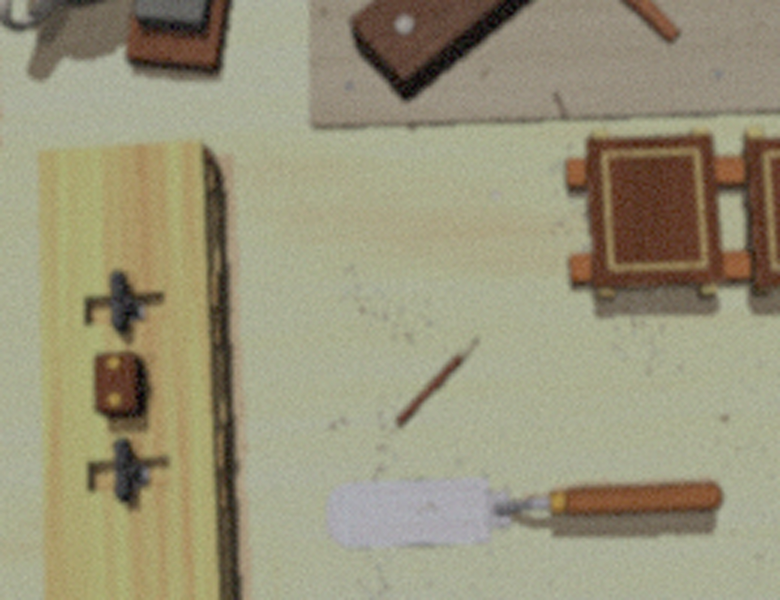

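View pics/l1s.png

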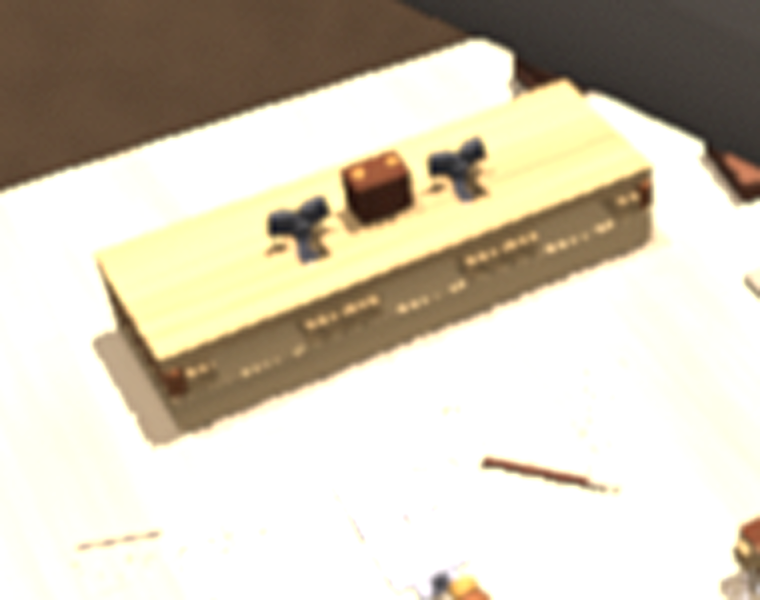

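View pics/l0t.png

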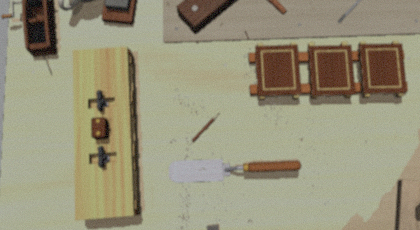

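Request:
step_arm(motion=[[[0,0,0],[0,0,0],0.6],[[0,0,0],[0,0,0],0.6],[[0,0,0],[0,0,0],0.6]])

```text
clock: 77.9
tcp_pos: [0.4691, -0.4387, 0.2529]
orientation: [-0.0, 1.0, 0.021, 0.0]
force: [0.1, -0.1, -0.5]
gripper_width: 0.0343
```

```bash
python3 -c "
from station import workorder
print(workorder.sign_off())"
```

```text
the job is handed in; nothing more can be done
None
```

The press is unloaded and closed again, and the job was handed in at about 78 s of the 210 s allowed. I turned both wing screws loose and laid the cover flat on the bench on the press's +y side. All three panels were there; I moved them one at a time with the spatula into the three places on the rack. Then I laid the spatula flat on the bench, put the cover back and turned both wing screws tight.

- **Panels:** the last top view shows all three flat on their battens, each within a few millimetres of the centre of its place. The fingers gripped only the wings, the cover's block and the spatula handle.
- **Spatula:** it lies flat on its blade, clear of the press and rack. I saw no sign that it was knocked aside during the run.
- **Cover and wing screws:** the cover is seated. Both wings lie across it along the press's x axis. Each turn ended with a wrist torque of about 0.39 N m, well above the 0.05 N m of the screw itself, so I take both to be against their stops.
- **Forces:** the highest wrist force reported at the end of a move was about 7 N. I did not read the force within moves.

No check failed.

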